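# Put the Easter row out on the display stairs in packing order

## Robot

A 7-joint arm with a two-finger parallel gripper is mounted at the origin on a cart in front of the work surface, level with it; the furniture and walls round the work are solid. World frame = base frame: x ahead of the robot, y to its left, z up, the work surface at z = 0. Lengths are in m, angles in rad, forces in N, time in s.
With the tool pointing down it reaches from about 0.425 to 0.875 m from the base axis. Payload 8.4 kg.
Tool frame: the origin (TCP) lies between the finger pads, 19 mm behind the fingertips; this is the grasp point; z points along the fingers, y is the line along which they close (so a half turn about z gives the same grasp; the last joint's range is limited). The gripper opens to 85 mm and grips with 20 to 120 N. Pads are 22 mm wide; open, the fingers measure 114 mm over their backs; the gripper's body (76 mm by 85 mm) begins 54 mm behind the grasp point. The pads swing forward as they close: fully open they stand 13 mm farther back than shut.
Start: joints at [-1.33, 0.333, 0.04, 1.465, -0.013, 1.343, -0.059], TCP at [0.217, 0.613, 0.25] pointing down, gripper open.
Joint ranges: [-2.58, 2.58], [-0.38, 2.09], [-1.3, 1.39], [0.25, 2.4], [-1.5, 4.64], [0.08, 2.09], [-2.65, 2.65]. Speed limits (rad/s): [2.22, 2.22, 2.79, 2.79, 3.14, 3.14, 3.14].

## Interface

Orientations are given as a unit quaternion [w, x, y, z].
In Python, from workcell import env, read_camera, hand_in gives the robot as it stands.
- The arm moves only by the tool servo_tool, never from a script. Its argument "targets" is a list of rows, each an object with "linear": the shift along the tool's x, y, z as a fraction of full scale, a list of three; "rotation": the turn, a rotation vector about the tool's x, y, z as a fraction of full scale, a list of three. A call has exactly 5 rows; each row shifts and turns the commanded pose from where the row before left it, along the tool's axes as they then stand; what a row does not reach is not made up. Full scale, the value 1, is 30 cm for a shift and 10 degrees for a turn. A row lasts 1/8 s, in which the tool goes at most 62.5 mm and 10.7 degrees, less where a joint would pass 70% of its speed; a pose out of reach is approached as far as the arm can. A call with a number of a shift or a turn outside -1 to 1 is refused whole. A call with a gripper value outside its range is refused whole. "gripper" is the closure, from 0 (fully open) to 1 (shut), set as the call begins (left out, the last holds). The fingers move at their own pace and stop on an object; "newtons" is the grip in N (left out, the last holds). Time passes only in rows, so rows that do not move let the fingers close, or fill a call up. It gives the time, the measured TCP pose, the force, the opening and the grip force at its end, in the units of the state.
- env.sense(): the state, without advancing time (a new reading comes with each control period).
- read_camera(name): name is "scene" or "top" or "wrist"; returns a dict with "color" (400x640x3 uint8, blue, green, red), "z_map" (400x640 float32, m along the optical axis (not along the pixel's ray), 0 where there is no reading), "fx", "fy", "cx", "cy" (pixels), "R" (3x3) and "t" (3): a world point X has camera coordinates R X + t; the wrist camera has in their place "tool_from_camera" (4x4, takes a point from camera to tool coordinates, whose origin is the TCP and whose axes are the flange's). Camera axes: x right, y down, z forward; pixel columns grow to the right and rows downward; lengths in m; the calibration is good to about 2 mm. A picture is of the moment at which its call begins: read the wrist's pose just before it.
- hand_in(): hands the job in; it is judged then, once.
The state is a dict: "clock": time; "qpos": joint angles; "joint_velocities": joint speeds; "joint_torque": joint torques, N m; "tcp_pos": TCP position; "orientation": TCP orientation; "force": force on the tool from outside, world axes, zero at the start; "ft_torque": the same for the moment, N m; "gripper_width": opening from 0.0 (shut) to 1.0 (fully open); "grip_force": force on a finger pad.
Only numpy, scipy, OpenCV 4.12 (cv2) and the standard library are available. Lean on these libraries where they do the work, as an engineer would, in place of code of your own. Each camera call takes 0.05 s, during which the arm holds its last target. There are 200 camera calls.

## Task

Put the Easter row out for sale: move the three tin eggs and the small hare from the grey delivery tray onto the wooden display stairs, keeping the order they were packed in, so that the piece next to the tray's yellow label stands on the lowest step, its neighbour on the second step, the next on the third and the last on the top step. Put a piece only on its own step, standing upright in the round recess, and set it down rather than dropping it. Leave the glass, the foil eggs and the soap carton where they are.

Things in the scene. Friction and masses are not known exactly. Their poses are not given: they have to be found in the camera images.
- tray: Grey delivery tray, fixed, 312 x 90 x 13 mm; yellow label strip on one end flange. Origin: centre of underside. x runs along the row to the label end, z up. Four open pockets 65 x 76 mm (floor 3 mm up, walls to 13 mm, dividers to 11 mm) centred at y = 0, x = +102 (at the label: first), +34, -34, -102 mm (fourth); one piece in each at the start.
- stairs: Wooden display stairs, fixed, 272 x 108 mm, four steps. Origin: centre of underside. x runs up the stairs, z up. Step centres at y = 0, x = -102 (lowest: first), -34, +34, +102 mm; tops at z = 24, 40, 56, 72 mm. Each has a round felt-lined recess 56 mm wide, 8 mm deep at its centre (floors at z = 16, 32, 48, 64 mm) for one piece.
- egg_mint: Mint green tin egg with a pink bow, 91 mm tall (solid to 68 mm), 50 mm thick at the belly, 25 to 40 mm above its flat 22 mm foot; 60 g. Origin on the underside, z up; the egg's axis passes x = 0, y = +1 mm in its frame. Round: take it by the belly, TCP some 36 mm above the foot.
- egg_rose: Rose pink tin egg with a yellow bow, 95 mm tall (solid to 72 mm), 51 mm thick at the belly, 25 to 40 mm above its flat 22 mm foot; 60 g. Origin on the underside, z up; the egg's axis passes x = +5, y = 0 mm in its frame. Round: take it by the belly, TCP some 36 mm above the foot.
- egg_violet: Violet tin egg with a pink bow, 96 mm tall (solid to 74 mm), 52 mm thick at the belly, 25 to 40 mm above its flat 22 mm foot; 60 g. Origin on the underside, z up; the egg's axis passes x = 0, y = +3 mm in its frame. Round: take it by the belly, TCP some 36 mm above the foot.
- hare: Small white chocolate hare, lilac bow, 82 mm tall, 120 g. Origin: centre of underside; it looks to its -x, z up. Body x from -15 to +18 mm, 39 mm wide along y, 42 mm high; head to 57 mm; ears 54 mm wide along y, z 49 to 74 mm. Take it front to back (fingers closing along its x, clear of the ears), TCP some 40 mm above the foot. In the tray its x lies across the row.
- glass: Bystander: tall clear drinking glass, 69 mm wide, 144 mm tall, loose. Origin: centre of underside.
- foil_gold: Bystander: chocolate egg in gold foil lying on the table, 42 x 33 x 32 mm, loose. Origin: centre of underside.
- foil_plum: Bystander: chocolate egg in plum foil lying on the table, 42 x 33 x 32 mm, loose. Origin: centre of underside.
- soap_carton: Bystander: long yellow, blue and green soap carton, 54 x 205 x 88 mm (long along its y), loose. Origin: centre of underside.
There are look-alikes about, which are no part of the job. Leave any blue look-alike of the egg_violet alone.

How it is judged:
By the outcome, as a careful person would: the job done as asked, in the order asked, and still so for the second after the job is handed in, with the robot touching nothing.
It also fails if it takes over 109 s, if anything falls off the work surface, if the arm or the gripper's body presses on something with over 40 N, if the wrist force passes 120 N, or if a joint passes its speed limit or range.

## Working session

There is one attempt and no reset: what is moved stays moved. The work goes in short steps, Python scripts to look and compute and a tool call to move; the robot and the scene stay as the last step left them, time stands still between calls to the robot, and variables do not carry over. Pictures are saved under pics/ and viewed, at most 14 in all, crops included, and the job is handed in when it is done.

Besides the shell and the picture viewer there is one more tool, called after "Call:" in YAML: its name, and indented under it one key for each argument. servo_tool: Moves the arm, as the interface text tells. Shift numbers are shares of 30 cm and turn numbers shares of 10 degrees, none past 1 either way. Its arguments: {"type":"object","properties":{"targets":{"type":"array"},"gripper":{"type":"number"},"newtons":{"type":"number"}},"required":["targets"]}

```bash
ls; mkdir -p pics; cat > h.py <<'E'
from workcell import env, read_camera, hand_in
import numpy as np, cv2
E
python3 - <<'E'
from h import *
s=env.sense(); print({k:np.round(s[k],3).tolist() for k in s})
for n in ("scene","top"):
    c=read_camera(n); cv2.imwrite(f"pics/{n}0.png",c["color"]); np.savez(f"{n}0.npz",**c)
    print(n,c["fx"],c["cx"],c["cy"],np.round(c["R"],3).tolist(),np.round(c["t"],3).tolist())
E
```

```text
pics
{'clock': 0.0, 'qpos': [-1.33, 0.334, 0.04, 1.466, -0.013, 1.343, -0.059], 'joint_velocities': [-0.001, -0.001, -0.0, 0.001, 0.0, 0.001, -0.001], 'joint_torque': [0.0, -65.855, 1.366, -40.555, 0.017, 0.012, 0.0], 'tcp_pos': [0.216, 0.612, 0.249], 'orientation': [-0.0, 0.169, 0.986, -0.001], 'force': [-0.317, 0.435, -0.192], 'ft_torque': [-0.014, 0.011, -0.046], 'grip_force': 0.0, 'gripper_width': 0.997}
scene 414.5776428646212 323.58464321240865 200.67125776777317 [[0.892, -0.452, 0.014], [-0.307, -0.629, -0.714], [0.331, 0.632, -0.7]] [-0.492, 0.199, 1.317]
top 408.5902963839661 321.366989875192 198.7042139045145 [[0.027, -1.0, -0.014], [-0.988, -0.025, -0.153], [0.153, 0.018, -0.988]] [-0.025, 0.554, 1.18]
```

View pics/scene0.png

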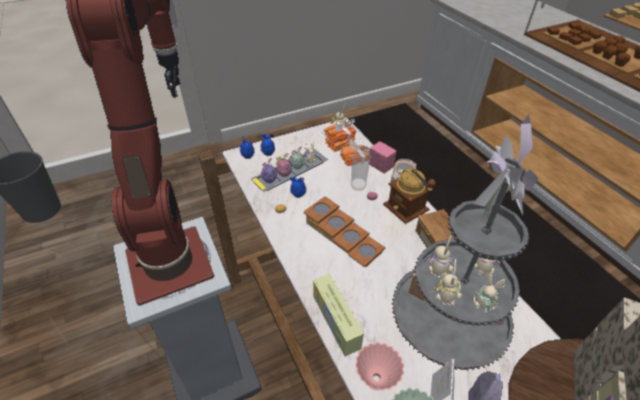

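View pics/top0.png

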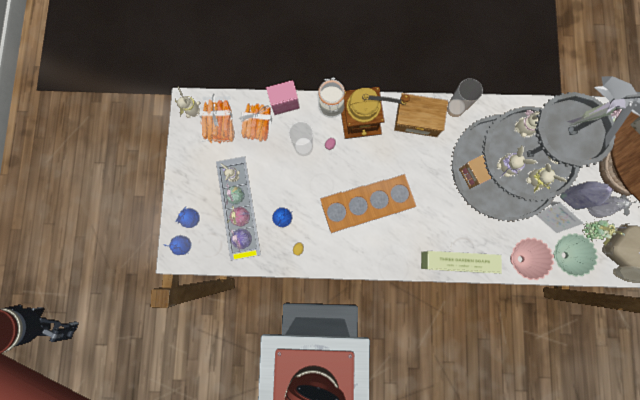

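The top view shows the tray at (237,208) with its yellow label at (244,255). From the label, the pieces are violet (241,239), rose (240,216), mint (235,195) and hare (232,174). The stairs run (336,212)–(400,194).

The violet candidates are (241,239) in the tray, plus blue look-alikes at (189,217), (179,245) and (282,217). The tray one fits: it is violet and sits in the label pocket. I'll confirm it in a crop and measure.

```bash
cat >> h.py <<'E'
def cloud(c):
    v,u=np.mgrid[:400,:640]; z=c["z_map"]
    P=np.stack([(u-c["cx"])/c["fx"]*z,(v-c["cy"])/c["fy"]*z,z],-1)
    return (P-c["t"])@c["R"]          # R^T (p - t)
def ray(c,u,v,h):
    d=c["R"].T@np.array([(u-c["cx"])/c["fx"],(v-c["cy"])/c["fy"],1]); o=-c["R"].T@c["t"]
    return o+d*(h-o[2])/d[2]
E
python3 - <<'E'
from h import *
c=dict(np.load("top0.npz")); im=c["color"]; W=cloud(c)
hsv=cv2.cvtColor(im,cv2.COLOR_BGR2HSV)
m=cv2.inRange(hsv,(25,180,180),(35,255,255)); m[:, :200]=0; m[:,280:]=0
r=cv2.minAreaRect(cv2.findNonZero(m)); print("label",r, ray(c,*r[0],0.010).round(4))
# wood
m=np.zeros((400,640),np.uint8); m[170:240,310:425]=cv2.inRange(hsv,(5,110,60),(22,255,255))[170:240,310:425]
cn=max(cv2.findContours(m,0,1)[0],key=cv2.contourArea); r=cv2.minAreaRect(cn); print("stairs rect",r)
for u,v in [(336,212),(358,206),(379,199),(400,194)]:
    p=W[v-2:v+3,u-2:u+3].reshape(-1,3); print("recess",np.median(p,0).round(4))
# recess discs: low-saturation within stairs
g=np.zeros_like(m); cv2.drawContours(g,[cv2.convexHull(cn)],-1,255,-1); g=cv2.erode(g,np.ones((3,3)))
d=cv2.inRange(hsv,(0,0,0),(180,90,255))&g
n,l,st,ce=cv2.connectedComponentsWithStats(d)
for i in range(1,n):
    if st[i,4]>60: print(st[i],ce[i].round(1))
# tray region: points above table
print("table z",np.median(W[150:260,285:300,2]))
reg=np.zeros_like(m); reg[150:265,212:262]=1
for u,v,nm in [(241,239,'violet'),(240,216,'rose'),(235,195,'mint'),(232,174,'hare')]:
    p=W[v-11:v+12,u-12:u+13].reshape(-1,3)
    q=p[(p[:,2]>.025)&(p[:,2]<.12)]; print(nm,len(q),q.min(0).round(3),q.max(0).round(3),((q.min(0)+q.max(0))/2).round(3))
g=cv2.inRange(hsv,(0,0,80),(180,70,200)); g[:150]=0;g[265:]=0;g[:,:214]=0;g[:,262:]=0
cv2.imwrite("pics/c1.png",np.hstack([cv2.resize(im[145:270,165:300],None,fx=4,fy=4,interpolation=cv2.INTER_CUBIC)]))
E
```

```text
label ((244.48077392578125, 254.4038543701172), (4.118438720703125, 21.96500587463379), 78.69007110595703) [0.3837 0.2178 0.01  ]
stairs rect ((367.50958251953125, 202.38841247558594), (35.396934509277344, 88.59630584716797), 73.0724868774414)
recess [ 0.5125 -0.0543  0.0649]
recess [ 0.5347 -0.1196  0.0482]
recess [ 0.5597 -0.1835  0.0332]
recess [ 0.579  -0.2493  0.0161]
[390 185  19  18 265] [399.3 193.3]
[370 190  19  19 273] [378.8 199.3]
[349 197  19  18 275] [357.8 205.4]
[327 203  19  19 287] [336.1 211.9]
table z -0.0011706969929240387
violet 342 [0.396 0.196 0.027] [0.461 0.256 0.097] [0.428 0.226 0.062]
rose 321 [0.468 0.205 0.028] [0.524 0.266 0.101] [0.496 0.235 0.064]
mint 287 [0.518 0.225 0.025] [0.588 0.281 0.098] [0.553 0.253 0.061]
hare 146 [0.582 0.254 0.025] [0.65  0.291 0.086] [0.616 0.273 0.056]
```

View pics/c1.png

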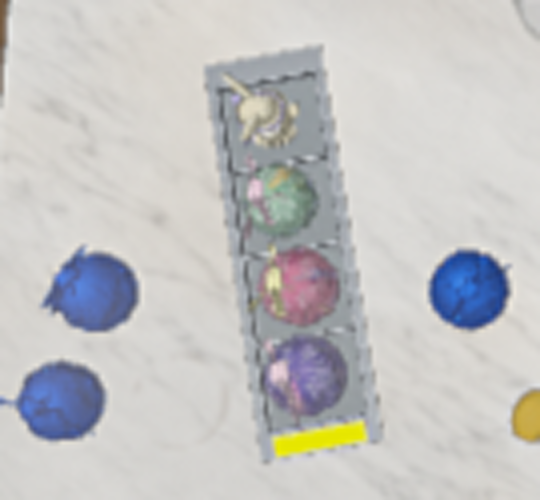

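The crop confirms it: violet egg with pink bow at crop (308,374) beside the yellow label, then rose, mint and hare. The blue ones lie loose outside the tray. The lowest step is the right-hand end (y≈-0.25).

```bash
cat >> h.py <<'E'
from scipy.spatial.transform import Rotation as Ro
def state():
    s=env.sense(); q=s["orientation"]; return np.array(s["tcp_pos"]),Ro.from_quat([q[1],q[2],q[3],q[0]]),s
def down(yaw):  # tool z down, tool y at world angle yaw (deg)
    y=np.array([np.cos(np.radians(yaw)),np.sin(np.radians(yaw)),0]); z=np.array([0,0,-1.]); return Ro.from_matrix(np.stack([np.cross(y,z),y,z],1))
def plan(tgt,yaw):
    p,R,s=state(); T=down(yaw); d=np.array(tgt)-p
    print("clock %.2f"%s["clock"],"at",p.round(4),"yaw %.1f"%np.degrees(np.arctan2(*R.as_matrix()[1::-1,1])),"rot units",(np.degrees((R.inv()*T).as_rotvec())/10).round(3),
      "lin if turned first",(T.inv().apply(d)/.3).round(4),"lin as is",(R.inv().apply(d)/.3).round(4),"mm",(d*1000).round(1))
E
python3 - <<'E'
from h import *
c=dict(np.load("top0.npz"));im=c["color"]
print("cam",(-c["R"].T@c["t"]).round(3))
for (u,v),h in zip([(399.3,193.3),(378.8,199.3),(357.8,205.4),(336.1,211.9)],(.064,.048,.032,.016)):
    pass
D=[(399.3,193.3,.020),(378.8,199.3,.036),(357.8,205.4,.052),(336.1,211.9,.068)]
P=np.array([ray(c,*d) for d in D]); print(P.round(4))
A=np.polyfit([-102,-34,34,102],P[:,:2],1); print("stairs fit per m",A[0]*1000,"centre",A[1].round(4),"yaw",np.degrees(np.arctan2(A[0][1],A[0][0])))
E_=[(242.3,238.3),(240,216.2),(235.5,194.8),(233.5,172.8)]
P=np.array([ray(c,u,v,.042) for u,v in E_]); print(P.round(4))
hsv=cv2.cvtColor(im,cv2.COLOR_BGR2HSV)
W=cloud(c); m=((W[...,2]>.006)&(W[...,2]<.02)).astype(np.uint8)*255; m[:150]=0;m[265:]=0;m[:,:212]=0;m[:,263:]=0
n,l,st,ce=cv2.connectedComponentsWithStats(m); k=1+st[1:,4].argmax()
q=W[l==k][:,:2].astype(np.float32); r=cv2.minAreaRect(q*1000); print("tray",r)
plan((.50,.235,.25),98)
E
```

```text
cam [ 0.368 -0.032  1.251]
[[ 0.5805 -0.2466  0.02  ]
 [ 0.5579 -0.1824  0.036 ]
 [ 0.5356 -0.1185  0.052 ]
 [ 0.5127 -0.0545  0.068 ]]
stairs fit per m [-0.33184807  0.94116695] centre [ 0.5467 -0.1505] yaw 109.42224963233505
[[0.4302 0.2205 0.042 ]
 [0.4957 0.2311 0.042 ]
 [0.56   0.2484 0.042 ]
 [0.6273 0.2584 0.042 ]]
tray ((527.2777099609375, 249.239990234375), (312.2467956542969, 97.94527435302734), 12.01698112487793)
clock 0.10 at [0.2165 0.6125 0.2492] yaw 70.5 rot units [-8.000e-03 -2.000e-03 -2.747e+00] lin if turned first [-0.7607 -1.3776 -0.0026] lin as is [-1.3104e+00 -8.7140e-01 -1.3000e-03] mm [ 283.5 -377.5    0.8]
```

Call:
servo_tool:
  targets:
    - {"linear": [0, 0, 0], "rotation": [0, 0, -0.8]}
    - {"linear": [0, 0, 0], "rotation": [0, 0, -0.8]}
    - {"linear": [0, 0, 0], "rotation": [0, 0, -0.8]}
    - {"linear": [0, 0, 0], "rotation": [0, 0, -0.75]}
    - {"linear": [0, 0, 0], "rotation": [0, 0, 0]}

```text
clock: 0.72
tcp_pos: [0.2166, 0.6126, 0.2495]
orientation: [-0.0, -0.104, 0.995, -0.0]
force: [-0.8, 0.4, -0.2]
gripper_width: 0.998
grip_force: 0.0
```

Call:
servo_tool:
  targets:
    - {"linear": [-0.066, -0.143, 0], "rotation": [0, 0, 0]}
    - {"linear": [-0.066, -0.143, 0], "rotation": [0, 0, 0]}
    - {"linear": [-0.066, -0.143, 0], "rotation": [0, 0, 0]}
    - {"linear": [-0.066, -0.143, 0], "rotation": [0, 0, 0]}
    - {"linear": [-0.066, -0.143, 0], "rotation": [0, 0, 0]}

```text
clock: 1.35
tcp_pos: [0.3589, 0.4222, 0.25]
orientation: [-0.0, -0.103, 0.995, 0.0]
force: [0.8, -0.1, -0.5]
gripper_width: 0.999
grip_force: 0.0
```

Call:
servo_tool:
  targets:
    - {"linear": [-0.066, -0.143, 0], "rotation": [0, 0, 0]}
    - {"linear": [-0.066, -0.143, 0], "rotation": [0, 0, 0]}
    - {"linear": [-0.066, -0.143, 0], "rotation": [0, 0, 0]}
    - {"linear": [-0.066, -0.143, 0], "rotation": [0, 0, 0]}
    - {"linear": [-0.066, -0.143, 0], "rotation": [0, 0, 0]}

```text
clock: 1.98
tcp_pos: [0.5004, 0.2332, 0.25]
orientation: [0.0, -0.103, 0.995, 0.0]
force: [0.4, 1.3, -0.3]
gripper_width: 0.997
grip_force: 0.0
```

```bash
python3 - <<'E'
from h import *
p,R,s=state(); c=read_camera("wrist"); cv2.imwrite("pics/w1.png",c["color"]); np.savez("w1.npz",p=p,Rt=R.as_matrix(),**c)
print(c["tool_from_camera"].round(3).tolist(),c["fx"],s["qpos"]); plan((.427,.222,.15),102)
E
```

```text
[[-0.001, -0.944, -0.329, 0.084], [1.0, -0.001, 0.0, 0.0], [-0.0, -0.329, 0.944, -0.125], [0.0, 0.0, 0.0, 1.0]] 351.4147706843267 [-0.75595559  0.13152032  0.26425629  1.71835002 -0.03575586  1.29629233
  1.29300421]
clock 2.02 at [0.5042 0.2265 0.2502] yaw 101.4 rot units [-0.016  0.008 -0.059] lin if turned first [0.2548 0.039  0.3339] lin as is [0.2557 0.0373 0.3335] mm [ -77.2   -4.5 -100.2]
```

View pics/w1.png

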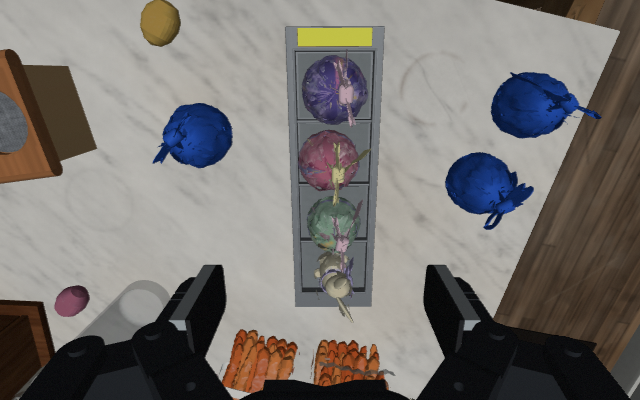

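The wrist view shows the tray upright in the picture with its label at (335,37). Violet is at (335,89), rose at (328,159), mint at (333,223) and the hare at (335,270). The blue eggs are outside, at (197,135), (530,105) and (483,183).

```bash
cat >> h.py <<'E'
def wcam(c,p,Rt):
    T=np.eye(4);T[:3,:3]=Rt;T[:3,3]=p; M=np.linalg.inv(T@c["tool_from_camera"]); return dict(c,R=M[:3,:3],t=M[:3,3])
E
python3 - <<'E'
from h import *
c=dict(np.load("w1.npz")); c=wcam(c,c["p"],c["Rt"]); hsv=cv2.cvtColor(c["color"],cv2.COLOR_BGR2HSV)
W=cloud(c)
for nm,u,v,lo,hi in [("violet",335,89,115,150),("rose",328,159,160,179),("mint",333,223,45,95)]:
    m=cv2.inRange(hsv,(lo,45,30),(hi,255,255)); k=np.zeros_like(m); cv2.circle(k,(u,v),38,255,-1); m&=k
    m=cv2.morphologyEx(m,cv2.MORPH_OPEN,np.ones((9,9),np.uint8)); n,l,st,ce=cv2.connectedComponentsWithStats(m); i=1+st[1:,4].argmax()
    e=cv2.minEnclosingCircle(np.argwhere(l==i)[:,::-1].astype(np.float32)); bb=st[i]
    print(nm,np.round(e[0],1),round(e[1],1),bb,ray(c,*e[0],.042).round(4), ray(c,bb[0]+bb[2]/2,bb[1]+bb[3]/2,.042).round(4))
for q in [(335,262),(335,268),(335,275)]: print("hare",ray(c,*q,.03).round(4))
for q in [(287,27),(384,27),(296,306),(371,306)]: print("tray corner",ray(c,*q,.013).round(4))
p=W[235:330,300:365].reshape(-1,3)
for a,b in [(.02,.043),(.043,.055),(.055,.09)]:
    q=p[(p[:,2]>a)&(p[:,2]<b)&(p[:,0]>.59)]; print(a,len(q),q.min(0).round(3),q.max(0).round(3))
plan((.427,.222,.15),102)
E
```

```text
violet [331.5  90. ] 33.8 [ 303   57   45   67 1808] [0.4315 0.2258 0.042 ] [0.433  0.2205 0.042 ]
rose [317.5 148.5] 23.4 [300 133  36  37 934] [0.4868 0.224  0.042 ] [0.4896 0.225  0.042 ]Traceback (most recent call last):
  File "<stdin>", line 6, in <module>
ValueError: attempt to get argmax of an empty sequence
```

```bash
python3 - <<'E'
from h import *
c=dict(np.load("w1.npz")); c=wcam(c,c["p"],c["Rt"])
W=cloud(c)
for nm,q in [("v",(335,89.5)),("r",(328,160)),("m",(333.5,222))]: print(nm,ray(c,*q,.042).round(4))
for q in [(335,262),(335,268),(335,275)]: print("hare",ray(c,*q,.03).round(4))
for q in [(287,27),(384,27),(296,306),(371,306)]: print("tray corner",ray(c,*q,.013).round(4))
p=W[235:330,300:365].reshape(-1,3)
for a,b in [(.02,.043),(.043,.055),(.055,.09)]:
    q=p[(p[:,2]>a)&(p[:,2]<b)&(p[:,0]>.59)]; print(a,len(q),q.min(0).round(3),q.max(0).round(3))
plan((.43,.221,.15),102)
E
```

```text
v [0.4304 0.2288 0.042 ]
r [0.4958 0.2362 0.042 ]
m [0.5587 0.2553 0.042 ]
hare [0.6108 0.2687 0.03  ]
hare [0.6183 0.2703 0.03  ]
hare [0.6271 0.2722 0.03  ]
tray corner [0.386 0.174 0.013]
tray corner [0.3674 0.2627 0.013 ]
tray corner [0.6899 0.2376 0.013 ]
tray corner [0.6711 0.3276 0.013 ]
0.02 488 [0.59  0.251 0.02 ] [0.646 0.296 0.043]
0.043 259 [0.604 0.261 0.043] [0.64  0.293 0.055]
0.055 485 [0.601 0.251 0.055] [0.65  0.294 0.084]
clock 2.02 at [0.5042 0.2265 0.2502] yaw 101.4 rot units [-0.016  0.008 -0.059] lin if turned first [0.2457 0.0336 0.3339] lin as is [0.2466 0.032  0.3335] mm [ -74.2   -5.5 -100.2]
```

Call:
servo_tool:
  targets:
    - {"linear": [0.08, 0.01, 0.09], "rotation": [0, 0, -0.06]}
    - {"linear": [0.08, 0.01, 0.09], "rotation": [0, 0, 0]}
    - {"linear": [0.08, 0.01, 0.09], "rotation": [0, 0, 0]}
    - {"linear": [0, 0, 0.06], "rotation": [0, 0, 0]}
    - {"linear": [0, 0, 0], "rotation": [0, 0, 0]}

```text
clock: 2.65
tcp_pos: [0.4265, 0.2274, 0.1501]
orientation: [-0.001, -0.109, 0.994, -0.001]
force: [0.3, 0.0, 0.3]
gripper_width: 1.001
grip_force: 0.0
```

Call:
servo_tool:
  targets:
    - {"linear": [0, 0, 0], "rotation": [0, 0, 0]}
    - {"linear": [0, 0, 0], "rotation": [0, 0, 0]}
    - {"linear": [0, 0, 0], "rotation": [0, 0, 0]}
    - {"linear": [0, 0, 0], "rotation": [0, 0, 0]}
    - {"linear": [0, 0, 0], "rotation": [0, 0, 0]}

```text
clock: 3.28
tcp_pos: [0.4275, 0.2278, 0.1511]
orientation: [0.0, -0.11, 0.994, 0.0]
force: [-0.0, 0.1, -0.2]
gripper_width: 0.996
grip_force: 0.0
```

```bash
python3 - <<'E'
from h import *
p,R,s=state(); c=read_camera("wrist"); cv2.imwrite("pics/w2.png",c["color"]); np.savez("w2.npz",p=p,Rt=R.as_matrix(),**c)
plan((.4295,.2255,.039),102)
E
```

```text
clock 3.33 at [0.4275 0.2278 0.1511] yaw 102.6 rot units [-0.     0.     0.062] lin if turned first [-0.005  -0.0088  0.3736] lin as is [-0.0049 -0.0088  0.3736] mm [   2.    -2.3 -112.1]
```

View pics/w2.png

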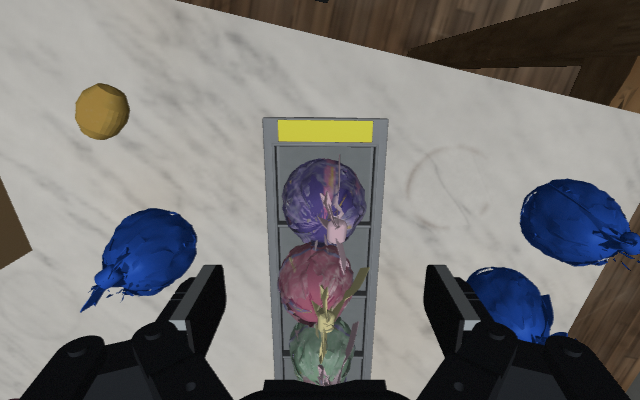

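Violet is at (323,201) with the fingers evenly on either side, and rose is at (315,285). The blue eggs are well clear of the fingers.

```bash
python3 - <<'E'
from h import *
c=dict(np.load("w2.npz")); c=wcam(c,c["p"],c["Rt"])
for nm,q in [("v",(323.5,201)),("r",(315,284)),("m",(320.5,352))]:
    for h in (.04,.045): print(nm,h,ray(c,*q,h).round(4))
for q in [(264,118),(387,119)]: print(ray(c,*q,.013).round(4))
E
```

```text
v 0.04 [0.4302 0.228  0.04  ]
v 0.045 [0.4284 0.2277 0.045 ]
r 0.04 [0.499  0.2366 0.04  ]
r 0.045 [0.4957 0.236  0.045 ]
m 0.04 [0.5631 0.255  0.04  ]
m 0.045 [0.5584 0.2541 0.045 ]
[0.386  0.1733 0.013 ]
[0.3669 0.2618 0.013 ]
```

Call:
servo_tool:
  targets:
    - {"linear": [-0.005, 0, 0.08], "rotation": [0, 0, 0]}
    - {"linear": [0, 0, 0.08], "rotation": [0, 0, 0]}
    - {"linear": [0, 0, 0.08], "rotation": [0, 0, 0]}
    - {"linear": [0, 0, 0.08], "rotation": [0, 0, 0]}
    - {"linear": [0, 0, 0.053], "rotation": [0, 0, 0]}

```text
clock: 3.95
tcp_pos: [0.4286, 0.2279, 0.0381]
orientation: [-0.0, -0.11, 0.994, -0.0]
force: [-0.5, 0.4, 0.2]
gripper_width: 1.0
grip_force: 0.0
```

Call:
servo_tool:
  targets:
    - {"linear": [0, 0, 0], "rotation": [0, 0, 0]}
    - {"linear": [0, 0, 0], "rotation": [0, 0, 0]}
    - {"linear": [0, 0, 0], "rotation": [0, 0, 0]}
    - {"linear": [0, 0, 0], "rotation": [0, 0, 0]}
    - {"linear": [0, 0, 0], "rotation": [0, 0, 0]}
  gripper: 1
  newtons: 30

```text
clock: 4.58
tcp_pos: [0.4298, 0.2285, 0.0401]
orientation: [0.001, -0.11, 0.994, 0.0]
force: [-0.1, -0.6, 6.5]
gripper_width: 0.589
grip_force: 31.7
```

Call:
servo_tool:
  targets:
    - {"linear": [0, 0, 0], "rotation": [0, 0, 0]}
    - {"linear": [0, 0, 0], "rotation": [0, 0, 0]}
    - {"linear": [0, 0, 0], "rotation": [0, 0, 0]}
    - {"linear": [0, 0, 0], "rotation": [0, 0, 0]}
    - {"linear": [0, 0, 0], "rotation": [0, 0, 0]}

```text
clock: 5.2
tcp_pos: [0.4298, 0.2286, 0.0401]
orientation: [0.001, -0.11, 0.994, 0.0]
force: [-0.3, -1.1, 7.2]
gripper_width: 0.588
grip_force: 31.7
```

Call:
servo_tool:
  targets:
    - {"linear": [0, 0, -0.03], "rotation": [0, 0, 0]}
    - {"linear": [0, 0, -0.07], "rotation": [0, 0, 0]}
    - {"linear": [0, 0, -0.1], "rotation": [0, 0, 0]}
    - {"linear": [0, 0, -0.1], "rotation": [0, 0, 0]}
    - {"linear": [0, 0, -0.1], "rotation": [0, 0, 0]}

```text
clock: 5.82
tcp_pos: [0.4287, 0.228, 0.1605]
orientation: [0.0, -0.11, 0.994, 0.0]
force: [0.5, 0.9, -1.7]
gripper_width: 0.586
grip_force: 31.4
```

Call:
servo_tool:
  targets:
    - {"linear": [0, 0, 0], "rotation": [0, 0, 0.83]}
    - {"linear": [0, 0, 0], "rotation": [0, 0, 0.83]}
    - {"linear": [0, 0, 0], "rotation": [0, 0, 0.83]}
    - {"linear": [0, 0, 0], "rotation": [0, 0, 0.83]}
    - {"linear": [0, 0, 0], "rotation": [0, 0, 0.83]}

```text
clock: 6.45
tcp_pos: [0.4287, 0.228, 0.1595]
orientation: [-0.0, 0.252, 0.968, 0.0]
force: [-0.1, 0.1, -1.3]
gripper_width: 0.589
grip_force: 31.4
```

Call:
servo_tool:
  targets:
    - {"linear": [0, 0, 0], "rotation": [0, 0, 0.83]}
    - {"linear": [0, 0, 0], "rotation": [0, 0, 0.83]}
    - {"linear": [0, 0, 0], "rotation": [0, 0, 0.83]}
    - {"linear": [0, 0, 0], "rotation": [0, 0, 0.83]}
    - {"linear": [0, 0, 0], "rotation": [0, 0, 0.83]}

```text
clock: 7.08
tcp_pos: [0.4287, 0.228, 0.1595]
orientation: [-0.0, 0.578, 0.816, -0.0]
force: [1.1, -0.2, -0.7]
gripper_width: 0.589
grip_force: 31.4
```

```bash
python3 - <<'E'
from h import *
plan((.5805,-.2466,.16),19.4)
E
```

```text
clock 7.08 at [0.4287 0.228  0.1595] yaw 19.4 rot units [-0.001 -0.    -0.004] lin if turned first [-1.6603 -0.0482 -0.0017] lin as is [-1.6604 -0.047  -0.0018] mm [ 151.8 -474.6    0.5]
```

Call:
servo_tool:
  targets:
    - {"linear": [-0.166, -0.005, 0], "rotation": [0, 0, 0]}
    - {"linear": [-0.166, -0.005, 0], "rotation": [0, 0, 0]}
    - {"linear": [-0.166, -0.005, 0], "rotation": [0, 0, 0]}
    - {"linear": [-0.166, -0.005, 0], "rotation": [0, 0, 0]}
    - {"linear": [-0.166, -0.005, 0], "rotation": [0, 0, 0]}

```text
clock: 7.7
tcp_pos: [0.5057, -0.0104, 0.1597]
orientation: [0.0, 0.576, 0.817, 0.0]
force: [1.2, -0.3, -0.5]
gripper_width: 0.589
grip_force: 31.4
```

Call:
servo_tool:
  targets:
    - {"linear": [-0.166, -0.005, 0], "rotation": [0, 0, 0]}
    - {"linear": [-0.166, -0.005, 0], "rotation": [0, 0, 0]}
    - {"linear": [-0.166, -0.005, 0], "rotation": [0, 0, 0]}
    - {"linear": [-0.166, -0.005, 0], "rotation": [0, 0, 0]}
    - {"linear": [-0.166, -0.005, 0], "rotation": [0, 0, 0]}

```text
clock: 8.32
tcp_pos: [0.5825, -0.2471, 0.1595]
orientation: [-0.0, 0.576, 0.818, 0.0]
force: [0.5, 0.3, -0.6]
gripper_width: 0.587
grip_force: 31.4
```

Call:
servo_tool:
  targets:
    - {"linear": [0, 0, 0], "rotation": [0, 0, 0]}
    - {"linear": [0, 0, 0], "rotation": [0, 0, 0]}
    - {"linear": [0, 0, 0], "rotation": [0, 0, 0]}
    - {"linear": [0, 0, 0], "rotation": [0, 0, 0]}
    - {"linear": [0, 0, 0], "rotation": [0, 0, 0]}

```text
clock: 8.95
tcp_pos: [0.5822, -0.2452, 0.1593]
orientation: [0.0, 0.576, 0.818, 0.0]
force: [-0.1, -0.6, -1.6]
gripper_width: 0.587
grip_force: 31.4
```

```bash
python3 - <<'E'
from h import *
p,R,s=state(); print(s["qpos"]); plan((.5805,-.2466,.053),19.4)
a=read_camera("wrist")["color"]; b=read_camera("top")["color"]
cv2.imwrite("pics/w3.png",np.hstack([cv2.resize(a,(480,300)),cv2.resize(b[160:280,300:428],(320,300))]))
E
```

```text
[-0.17096121  0.40869782  0.64338869  1.64998263 -0.26225981  1.17061883
  0.87950968]
clock 8.95 at [ 0.5822 -0.2452  0.1593] yaw 19.7 rot units [ 0.002 -0.001  0.029] lin if turned first [-0.0025 -0.0069  0.3543] lin as is [-0.0025 -0.007   0.3543] mm [  -1.7   -1.4 -106.3]
```

View pics/w3.png

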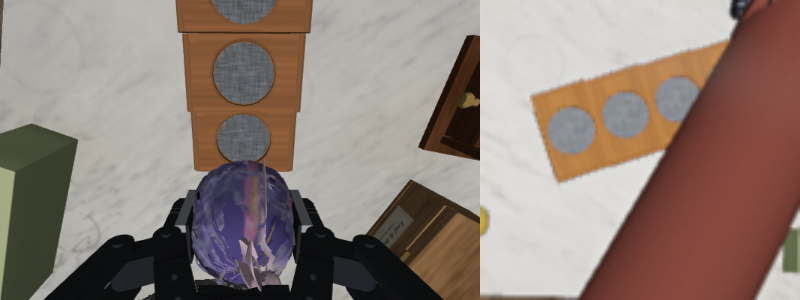

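The egg is held upright between the pads. The wrist picture shows three free recesses at (243,139), (243,72) and (245,5), and I take the first step to be hidden under the egg. I'll check the recess heights against the depth before lowering.

```bash
python3 - <<'E'
from h import *
p,R,s=state(); c=read_camera("wrist"); c=wcam(c,p,R.as_matrix()); W=cloud(c)
for u,v,h in [(243,139,.036),(243,72,.052),(245,5,.068),(186,190,.02)]:
    U,V=int(u*4/3),int(v*4/3); print(W[V-2:V+3,U-2:U+3].reshape(-1,3).mean(0).round(4), ray(c,u*4/3,v*4/3,h).round(4))
E
```

```text
[ 0.5812 -0.2419  0.0282] [ 0.5804 -0.2398  0.036 ]
[ 0.5591 -0.1799  0.0335] [ 0.5587 -0.1788  0.052 ]
[ 0.5425 -0.1298  0.0491] [ 0.5439 -0.1328  0.068 ]
[ 0.5414 -0.3278  0.011 ] [ 0.5419 -0.3228  0.02  ]
```

Call:
servo_tool:
  targets:
    - {"linear": [-0.0025, -0.007, 0.09], "rotation": [0, 0, 0]}
    - {"linear": [0, 0, 0.09], "rotation": [0, 0, 0]}
    - {"linear": [0, 0, 0.09], "rotation": [0, 0, 0]}
    - {"linear": [0, 0, 0.05], "rotation": [0, 0, 0]}
    - {"linear": [0, 0, 0.025], "rotation": [0, 0, 0]}

```text
clock: 9.72
tcp_pos: [0.5802, -0.2474, 0.0551]
orientation: [-0.0, 0.576, 0.817, -0.0]
force: [-0.3, 0.5, -0.6]
gripper_width: 0.59
grip_force: 31.4
```

Call:
servo_tool:
  targets:
    - {"linear": [0, 0, 0.005], "rotation": [0, 0, 0]}
    - {"linear": [0, 0, 0], "rotation": [0, 0, 0]}
    - {"linear": [0, 0, 0], "rotation": [0, 0, 0]}
    - {"linear": [0, 0, 0], "rotation": [0, 0, 0]}
    - {"linear": [0, 0, 0], "rotation": [0, 0, 0]}

```text
clock: 10.35
tcp_pos: [0.5805, -0.2474, 0.0543]
orientation: [0.0, 0.576, 0.817, 0.0]
force: [-0.1, -0.3, -0.8]
gripper_width: 0.585
grip_force: 31.4
```

Lower it in small steps until it touches.

Call:
servo_tool:
  targets:
    - {"linear": [0, 0, 0.003], "rotation": [0, 0, 0]}
    - {"linear": [0, 0, 0.001], "rotation": [0, 0, 0]}
    - {"linear": [0, 0, 0], "rotation": [0, 0, 0]}
    - {"linear": [0, 0, 0], "rotation": [0, 0, 0]}
    - {"linear": [0, 0, 0], "rotation": [0, 0, 0]}

```text
clock: 10.98
tcp_pos: [0.5805, -0.2476, 0.0533]
orientation: [0.0, 0.576, 0.817, 0.0]
force: [-1.5, 0.4, 5.5]
gripper_width: 0.587
grip_force: 31.9
```

Call:
servo_tool:
  targets:
    - {"linear": [0, 0, 0.003], "rotation": [0, 0, 0]}
    - {"linear": [0, 0, 0.001], "rotation": [0, 0, 0]}
    - {"linear": [0, 0, 0], "rotation": [0, 0, 0]}
    - {"linear": [0, 0, 0], "rotation": [0, 0, 0]}
    - {"linear": [0, 0, 0], "rotation": [0, 0, 0]}

```text
clock: 11.6
tcp_pos: [0.5807, -0.2479, 0.0532]
orientation: [0.0, 0.576, 0.817, 0.0]
force: [-5.0, 1.6, 15.9]
gripper_width: 0.585
grip_force: 32.6
```

Call:
servo_tool:
  targets:
    - {"linear": [0, 0, -0.003], "rotation": [0, 0, 0]}
    - {"linear": [0, 0, 0], "rotation": [0, 0, 0]}
    - {"linear": [0, 0, 0], "rotation": [0, 0, 0]}
    - {"linear": [0, 0, 0], "rotation": [0, 0, 0]}
    - {"linear": [0, 0, 0], "rotation": [0, 0, 0]}

```text
clock: 12.22
tcp_pos: [0.5805, -0.2476, 0.0532]
orientation: [0.0, 0.576, 0.817, 0.0]
force: [-3.5, 0.6, 9.2]
gripper_width: 0.591
grip_force: 32.1
```

Call:
servo_tool:
  targets:
    - {"linear": [0, 0, 0], "rotation": [0, 0, 0]}
    - {"linear": [0, 0, 0], "rotation": [0, 0, 0]}
    - {"linear": [0, 0, 0], "rotation": [0, 0, 0]}
    - {"linear": [0, 0, 0], "rotation": [0, 0, 0]}
    - {"linear": [0, 0, 0], "rotation": [0, 0, 0]}
  gripper: 0.1

```text
clock: 12.85
tcp_pos: [0.5803, -0.2474, 0.0526]
orientation: [-0.0, 0.576, 0.817, -0.0]
force: [-0.5, -0.3, -0.3]
gripper_width: 0.901
grip_force: 0.0
```

Call:
servo_tool:
  targets:
    - {"linear": [0, 0, -0.03], "rotation": [0, 0, 0]}
    - {"linear": [0, 0, -0.08], "rotation": [0, 0, 0]}
    - {"linear": [0, 0, -0.1], "rotation": [0, 0, 0]}
    - {"linear": [0, 0, -0.1], "rotation": [0, 0, 0]}
    - {"linear": [0, 0, -0.1], "rotation": [0, 0, 0]}

```text
clock: 13.48
tcp_pos: [0.5803, -0.2475, 0.1773]
orientation: [0.0, 0.576, 0.817, 0.0]
force: [0.4, 0.2, 0.1]
gripper_width: 0.899
grip_force: 0.0
```

Call:
servo_tool:
  targets:
    - {"linear": [0.11, 0, 0], "rotation": [0, 0, 0]}
    - {"linear": [0.11, 0, 0], "rotation": [0, 0, 0]}
    - {"linear": [0.11, 0, 0], "rotation": [0, 0, 0]}
    - {"linear": [0.11, 0, 0], "rotation": [0, 0, 0]}
    - {"linear": [0.11, 0, 0], "rotation": [0, 0, 0]}

```text
clock: 14.1
tcp_pos: [0.5246, -0.0912, 0.1763]
orientation: [0.0, 0.576, 0.817, 0.0]
force: [-0.7, 0.3, 0.2]
gripper_width: 0.902
grip_force: 0.0
```

Call:
servo_tool:
  targets:
    - {"linear": [0.166, 0, 0], "rotation": [0, 0, 0]}
    - {"linear": [0.166, 0, 0], "rotation": [0, 0, 0]}
    - {"linear": [0.166, 0, 0], "rotation": [0, 0, 0]}
    - {"linear": [0.166, 0, 0], "rotation": [0, 0, 0]}
    - {"linear": [0.166, 0, 0], "rotation": [0, 0, 0]}

```text
clock: 14.72
tcp_pos: [0.4408, 0.1438, 0.1765]
orientation: [0.0, 0.576, 0.817, 0.001]
force: [0.4, -0.3, 0.5]
gripper_width: 0.895
grip_force: 0.0
```

```bash
python3 - <<'E'
from h import *
plan((.4965,.2355,.16),102)
a=read_camera("scene")["color"];b=read_camera("top")["color"]
cv2.imwrite("pics/s4.png",np.hstack([cv2.resize(a[180:280,290:410],(360,300),interpolation=2),cv2.resize(b[160:280,300:428],(320,300),interpolation=2)]))
E
```

```text
clock 14.72 at [0.4408 0.1438 0.1765] yaw 19.6 rot units [ 8.00e-03  4.00e-03 -8.24e+00] lin if turned first [-0.2452  0.2603  0.055 ] lin as is [0.2256 0.2774 0.0554] mm [ 55.7  91.7 -16.5]
```

View pics/s4.png

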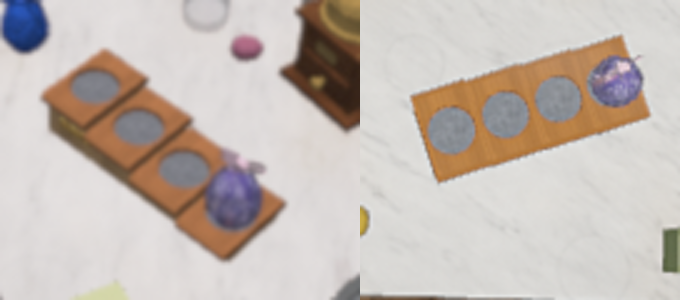

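The violet egg stands upright in the lowest recess, at (233,198) on the left and (615,82) on the right of the picture. Next is rose.

Call:
servo_tool:
  targets:
    - {"linear": [0, 0, 0], "rotation": [0, 0, -0.824]}
    - {"linear": [0, 0, 0], "rotation": [0, 0, -0.824]}
    - {"linear": [0, 0, 0], "rotation": [0, 0, -0.824]}
    - {"linear": [0, 0, 0], "rotation": [0, 0, -0.824]}
    - {"linear": [0, 0, 0], "rotation": [0, 0, -0.824]}
  gripper: 0

```text
clock: 15.45
tcp_pos: [0.4417, 0.1418, 0.1762]
orientation: [0.0, 0.25, 0.968, 0.0]
force: [-0.5, 0.6, 0.0]
gripper_width: 0.999
grip_force: 0.0
```

Call:
servo_tool:
  targets:
    - {"linear": [0, 0, 0], "rotation": [0, 0, -0.824]}
    - {"linear": [0, 0, 0], "rotation": [0, 0, -0.824]}
    - {"linear": [0, 0, 0], "rotation": [0, 0, -0.824]}
    - {"linear": [0, 0, 0], "rotation": [0, 0, -0.824]}
    - {"linear": [0, 0, 0], "rotation": [0, 0, -0.824]}

```text
clock: 16.08
tcp_pos: [0.4417, 0.1418, 0.1762]
orientation: [0.0, -0.107, 0.994, 0.0]
force: [0.7, 0.4, -1.2]
gripper_width: 1.0
grip_force: 0.0
```

Call:
servo_tool:
  targets:
    - {"linear": [-0.08, 0.085, 0.02], "rotation": [0, 0, 0]}
    - {"linear": [-0.08, 0.085, 0.02], "rotation": [0, 0, 0]}
    - {"linear": [-0.08, 0.085, 0.02], "rotation": [0, 0, 0]}
    - {"linear": [0, 0, 0], "rotation": [0, 0, 0]}
    - {"linear": [0, 0, 0], "rotation": [0, 0, 0]}

```text
clock: 16.7
tcp_pos: [0.4959, 0.2312, 0.1578]
orientation: [-0.0, -0.104, 0.995, -0.0]
force: [-0.5, -0.5, -0.1]
gripper_width: 0.999
grip_force: 0.0
```

Call:
servo_tool:
  targets:
    - {"linear": [0, 0, 0], "rotation": [0, 0, 0]}
    - {"linear": [0, 0, 0], "rotation": [0, 0, 0]}
    - {"linear": [0, 0, 0], "rotation": [0, 0, 0]}
    - {"linear": [0, 0, 0], "rotation": [0, 0, 0]}
    - {"linear": [0, 0, 0], "rotation": [0, 0, 0]}

```text
clock: 17.32
tcp_pos: [0.4958, 0.2323, 0.1576]
orientation: [0.0, -0.105, 0.994, -0.0]
force: [0.3, 1.0, -0.7]
gripper_width: 1.0
grip_force: 0.0
```

```bash
python3 - <<'E'
from h import *
plan((.4965,.236,.039),102)
p,R,s=state(); c=read_camera("wrist"); cv2.imwrite("pics/w5.png",c["color"][120:400,200:450]); np.savez("w5.npz",p=p,Rt=R.as_matrix(),**c)
E
```

```text
clock 17.32 at [0.4958 0.2323 0.1576] yaw 102.0 rot units [-0.     0.     0.003] lin if turned first [-0.0049  0.0115  0.3955] lin as is [-0.0049  0.0115  0.3955] mm [   0.7    3.7 -118.6]
```

View pics/w5.png

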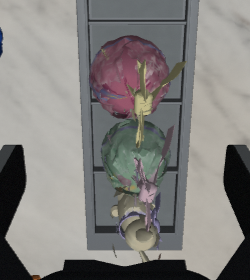

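Rose is at crop (131,77), full frame (330,197), with mint below it at (334,274) and the hare after that.

```bash
python3 - <<'E'
from h import *
c=dict(np.load("w5.npz")); c=wcam(c,c["p"],c["Rt"])
for nm,q in [("r",(330.5,196.5)),("m",(333.5,274))]:
    for h in (.04,.045): print(nm,h,ray(c,*q,h).round(4))
E
```

```text
r 0.04 [0.4963 0.2373 0.04  ]
r 0.045 [0.4946 0.2369 0.045 ]
m 0.04 [0.5595 0.2535 0.04  ]
m 0.045 [0.5565 0.2528 0.045 ]
```

Call:
servo_tool:
  targets:
    - {"linear": [-0.002, 0.0155, 0.08], "rotation": [0, 0, 0]}
    - {"linear": [0, 0, 0.09], "rotation": [0, 0, 0]}
    - {"linear": [0, 0, 0.09], "rotation": [0, 0, 0]}
    - {"linear": [0, 0, 0.08], "rotation": [0, 0, 0]}
    - {"linear": [0, 0, 0.052], "rotation": [0, 0, 0]}

```text
clock: 18.0
tcp_pos: [0.495, 0.2369, 0.0389]
orientation: [-0.0, -0.105, 0.994, -0.0]
force: [0.3, -0.3, 0.4]
gripper_width: 0.999
grip_force: 0.0
```

Call:
servo_tool:
  targets:
    - {"linear": [0, 0, 0], "rotation": [0, 0, 0]}
    - {"linear": [0, 0, 0], "rotation": [0, 0, 0]}
    - {"linear": [0, 0, 0], "rotation": [0, 0, 0]}
    - {"linear": [0, 0, 0], "rotation": [0, 0, 0]}
    - {"linear": [0, 0, 0], "rotation": [0, 0, 0]}
  gripper: 1
  newtons: 30

```text
clock: 18.62
tcp_pos: [0.4962, 0.2373, 0.0411]
orientation: [0.001, -0.105, 0.995, 0.0]
force: [-0.5, -1.2, 7.3]
gripper_width: 0.566
grip_force: 31.5
```

Call:
servo_tool:
  targets:
    - {"linear": [0, 0, 0], "rotation": [0, 0, 0]}
    - {"linear": [0, 0, 0], "rotation": [0, 0, 0]}
    - {"linear": [0, 0, 0], "rotation": [0, 0, 0]}
    - {"linear": [0, 0, 0], "rotation": [0, 0, 0]}
    - {"linear": [0, 0, 0], "rotation": [0, 0, 0]}

```text
clock: 19.25
tcp_pos: [0.4962, 0.2373, 0.0411]
orientation: [0.001, -0.105, 0.995, 0.0]
force: [-0.7, -1.0, 5.4]
gripper_width: 0.569
grip_force: 31.5
```

Call:
servo_tool:
  targets:
    - {"linear": [0, 0, -0.03], "rotation": [0, 0, 0]}
    - {"linear": [0, 0, -0.08], "rotation": [0, 0, 0]}
    - {"linear": [0, 0, -0.1], "rotation": [0, 0, 0]}
    - {"linear": [0, 0, -0.11], "rotation": [0, 0, 0]}
    - {"linear": [0, 0, -0.11], "rotation": [0, 0, 0]}

```text
clock: 19.88
tcp_pos: [0.4951, 0.237, 0.1705]
orientation: [0.0, -0.105, 0.994, 0.0]
force: [0.4, -0.1, -0.6]
gripper_width: 0.571
grip_force: 31.3
```

Call:
servo_tool:
  targets:
    - {"linear": [0, 0, 0], "rotation": [0, 0, 0.826]}
    - {"linear": [0, 0, 0], "rotation": [0, 0, 0.826]}
    - {"linear": [0, 0, 0], "rotation": [0, 0, 0.826]}
    - {"linear": [0, 0, 0], "rotation": [0, 0, 0.826]}
    - {"linear": [0, 0, 0], "rotation": [0, 0, 0.826]}

```text
clock: 20.5
tcp_pos: [0.4952, 0.2371, 0.1695]
orientation: [-0.0, 0.255, 0.967, 0.0]
force: [0.7, -0.3, -0.5]
gripper_width: 0.567
grip_force: 31.3
```

Call:
servo_tool:
  targets:
    - {"linear": [0, 0, 0], "rotation": [0, 0, 0.826]}
    - {"linear": [0, 0, 0], "rotation": [0, 0, 0.826]}
    - {"linear": [0, 0, 0], "rotation": [0, 0, 0.826]}
    - {"linear": [0, 0, 0], "rotation": [0, 0, 0.826]}
    - {"linear": [0, 0, 0], "rotation": [0, 0, 0.826]}

```text
clock: 21.12
tcp_pos: [0.4952, 0.2371, 0.1695]
orientation: [-0.0, 0.58, 0.815, 0.0]
force: [0.4, 1.0, -1.2]
gripper_width: 0.57
grip_force: 31.3
```

Call:
servo_tool:
  targets:
    - {"linear": [-0.139, -0.027, 0], "rotation": [0, 0, 0]}
    - {"linear": [-0.139, -0.027, 0], "rotation": [0, 0, 0]}
    - {"linear": [-0.139, -0.027, 0], "rotation": [0, 0, 0]}
    - {"linear": [-0.139, -0.027, 0], "rotation": [0, 0, 0]}
    - {"linear": [-0.139, -0.027, 0], "rotation": [0, 0, 0]}

```text
clock: 21.75
tcp_pos: [0.5265, 0.0257, 0.1696]
orientation: [-0.0, 0.578, 0.816, 0.0]
force: [0.9, 0.4, -1.1]
gripper_width: 0.569
grip_force: 31.3
```

Call:
servo_tool:
  targets:
    - {"linear": [-0.139, -0.027, 0], "rotation": [0, 0, 0]}
    - {"linear": [-0.139, -0.027, 0], "rotation": [0, 0, 0]}
    - {"linear": [-0.139, -0.027, 0], "rotation": [0, 0, 0]}
    - {"linear": [-0.139, -0.027, 0], "rotation": [0, 0, 0]}
    - {"linear": [-0.139, -0.027, 0], "rotation": [0, 0, 0]}

```text
clock: 22.38
tcp_pos: [0.5578, -0.1841, 0.1695]
orientation: [0.0, 0.577, 0.816, 0.0]
force: [-0.2, -0.8, -0.1]
gripper_width: 0.571
grip_force: 31.3
```

Call:
servo_tool:
  targets:
    - {"linear": [0, 0, 0], "rotation": [0, 0, 0]}
    - {"linear": [0, 0, 0], "rotation": [0, 0, 0]}
    - {"linear": [0, 0, 0], "rotation": [0, 0, 0]}
    - {"linear": [0, 0, 0], "rotation": [0, 0, 0]}
    - {"linear": [0, 0, 0], "rotation": [0, 0, 0]}

```text
clock: 23.0
tcp_pos: [0.5578, -0.1825, 0.1691]
orientation: [-0.0, 0.577, 0.817, 0.0]
force: [-0.5, 0.6, -0.4]
gripper_width: 0.569
grip_force: 31.3
```

```bash
python3 - <<'E'
from h import *
plan((.5579,-.1824,.071),19.4)
E
```

```text
clock 23.00 at [ 0.5578 -0.1825  0.1691] yaw 19.5 rot units [ 0.001 -0.001  0.009] lin if turned first [2.00e-04 4.00e-04 3.27e-01] lin as is [1.00e-04 3.00e-04 3.27e-01] mm [  0.1   0.1 -98.1]
```

Call:
servo_tool:
  targets:
    - {"linear": [0, 0, 0.09], "rotation": [0, 0, 0]}
    - {"linear": [0, 0, 0.09], "rotation": [0, 0, 0]}
    - {"linear": [0, 0, 0.08], "rotation": [0, 0, 0]}
    - {"linear": [0, 0, 0.045], "rotation": [0, 0, 0]}
    - {"linear": [0, 0, 0.022], "rotation": [0, 0, 0]}

```text
clock: 23.62
tcp_pos: [0.5576, -0.1831, 0.0705]
orientation: [-0.0, 0.578, 0.816, -0.0]
force: [0.9, -0.8, -0.3]
gripper_width: 0.569
grip_force: 31.3
```

Call:
servo_tool:
  targets:
    - {"linear": [0, 0, 0.002], "rotation": [0, 0, 0]}
    - {"linear": [0, 0, 0.001], "rotation": [0, 0, 0]}
    - {"linear": [0, 0, 0.001], "rotation": [0, 0, 0]}
    - {"linear": [0, 0, 0], "rotation": [0, 0, 0]}
    - {"linear": [0, 0, 0], "rotation": [0, 0, 0]}

```text
clock: 24.25
tcp_pos: [0.5581, -0.1832, 0.0702]
orientation: [0.0, 0.578, 0.816, 0.0]
force: [-0.6, 0.8, 3.5]
gripper_width: 0.569
grip_force: 31.6
```

Call:
servo_tool:
  targets:
    - {"linear": [0, 0, 0], "rotation": [0, 0, 0]}
    - {"linear": [0, 0, 0], "rotation": [0, 0, 0]}
    - {"linear": [0, 0, 0], "rotation": [0, 0, 0]}
    - {"linear": [0, 0, 0], "rotation": [0, 0, 0]}
    - {"linear": [0, 0, 0], "rotation": [0, 0, 0]}
  gripper: 0.1

```text
clock: 24.88
tcp_pos: [0.5577, -0.1832, 0.0697]
orientation: [-0.0, 0.578, 0.816, -0.0]
force: [0.2, -1.1, 0.3]
gripper_width: 0.9
grip_force: 0.0
```

Call:
servo_tool:
  targets:
    - {"linear": [0, 0, -0.03], "rotation": [0, 0, 0]}
    - {"linear": [0, 0, -0.08], "rotation": [0, 0, 0]}
    - {"linear": [0, 0, -0.09], "rotation": [0, 0, 0]}
    - {"linear": [0, 0, -0.09], "rotation": [0, 0, 0]}
    - {"linear": [0, 0, -0.08], "rotation": [0, 0, 0]}

```text
clock: 25.5
tcp_pos: [0.5578, -0.1833, 0.1825]
orientation: [0.0, 0.578, 0.816, 0.0]
force: [0.9, 0.8, -0.6]
gripper_width: 0.902
grip_force: 0.0
```

Call:
servo_tool:
  targets:
    - {"linear": [0.137, 0.048, 0], "rotation": [0, 0, 0]}
    - {"linear": [0.137, 0.048, 0], "rotation": [0, 0, 0]}
    - {"linear": [0.137, 0.048, 0], "rotation": [0, 0, 0]}
    - {"linear": [0.137, 0.048, 0], "rotation": [0, 0, 0]}
    - {"linear": [0.137, 0.048, 0], "rotation": [0, 0, 0]}

```text
clock: 26.12
tcp_pos: [0.5572, 0.0359, 0.1815]
orientation: [0.0, 0.578, 0.816, 0.0]
force: [0.8, -0.1, -0.2]
gripper_width: 0.9
grip_force: 0.0
```

Call:
servo_tool:
  targets:
    - {"linear": [0.137, 0.048, 0], "rotation": [0, 0, 0]}
    - {"linear": [0.137, 0.048, 0], "rotation": [0, 0, 0]}
    - {"linear": [0.137, 0.048, 0], "rotation": [0, 0, 0]}
    - {"linear": [0.137, 0.048, 0], "rotation": [0, 0, 0]}
    - {"linear": [0.137, 0.048, 0], "rotation": [0, 0, 0]}

```text
clock: 26.75
tcp_pos: [0.5568, 0.2536, 0.1815]
orientation: [0.0, 0.578, 0.816, 0.0]
force: [-0.3, 0.6, -0.2]
gripper_width: 0.901
grip_force: 0.0
```

Call:
servo_tool:
  targets:
    - {"linear": [0, 0, 0], "rotation": [0, 0, -0.825]}
    - {"linear": [0, 0, 0], "rotation": [0, 0, -0.825]}
    - {"linear": [0, 0, 0], "rotation": [0, 0, -0.825]}
    - {"linear": [0, 0, 0], "rotation": [0, 0, -0.825]}
    - {"linear": [0, 0, 0], "rotation": [0, 0, -0.825]}
  gripper: 0

```text
clock: 27.38
tcp_pos: [0.557, 0.2522, 0.1814]
orientation: [0.0, 0.251, 0.968, 0.0]
force: [-0.1, 0.5, 0.2]
gripper_width: 1.0
grip_force: 0.0
```

Call:
servo_tool:
  targets:
    - {"linear": [0, 0, 0], "rotation": [0, 0, -0.825]}
    - {"linear": [0, 0, 0], "rotation": [0, 0, -0.825]}
    - {"linear": [0, 0, 0], "rotation": [0, 0, -0.825]}
    - {"linear": [0, 0, 0], "rotation": [0, 0, -0.825]}
    - {"linear": [0, 0, 0], "rotation": [0, 0, -0.825]}

```text
clock: 28.0
tcp_pos: [0.557, 0.2521, 0.1814]
orientation: [0.0, -0.106, 0.994, -0.0]
force: [0.1, -0.3, 0.5]
gripper_width: 1.0
grip_force: 0.0
```

Call:
servo_tool:
  targets:
    - {"linear": [0, 0, 0], "rotation": [0, 0, 0]}
    - {"linear": [0, 0, 0], "rotation": [0, 0, 0]}
    - {"linear": [0, 0, 0], "rotation": [0, 0, 0]}
    - {"linear": [0, 0, 0], "rotation": [0, 0, 0]}
    - {"linear": [0, 0, 0], "rotation": [0, 0, 0]}

```text
clock: 28.62
tcp_pos: [0.5568, 0.2523, 0.1807]
orientation: [-0.0, -0.104, 0.995, -0.0]
force: [1.0, 0.7, 0.4]
gripper_width: 1.002
grip_force: 0.0
```

```bash
python3 - <<'E'
from h import *
plan((.559,.254,.039),102)
p,R,s=state(); c=read_camera("wrist"); np.savez("w6.npz",p=p,Rt=R.as_matrix(),**c)
a=read_camera("scene")["color"]
cv2.imwrite("pics/w6.png",np.hstack([c["color"][100:400,200:450],cv2.resize(a[180:280,290:410],(360,300),interpolation=2)]))
E
```

```text
clock 28.62 at [0.5568 0.2523 0.1807] yaw 101.9 rot units [-0.001 -0.001 -0.01 ] lin if turned first [-0.0085  0.0038  0.4723] lin as is [-0.0085  0.0039  0.4723] mm [   2.2    1.7 -141.7]
```

View pics/w6.png

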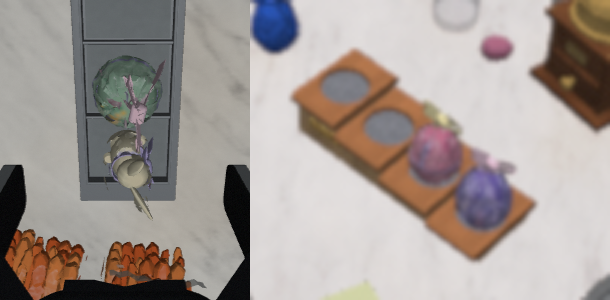

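Rose stands in step 2 at (434,152), above violet at (484,197). In the wrist crop, mint is at (128,90), full frame (327,190), and the hare is at (128,160).

```bash
python3 - <<'E'
from h import *
c=dict(np.load("w6.npz")); p0=c["p"]; c=wcam(c,c["p"],c["Rt"])
m=ray(c,327.5,189.5,.043); print(m.round(4))
plan((m[0],m[1],.040),102)
E
```

```text
[0.559  0.2556 0.043 ]
clock 28.73 at [0.5568 0.2523 0.1807] yaw 101.9 rot units [-0.    -0.    -0.009] lin if turned first [-0.0094  0.0091  0.469 ] lin as is [-0.0094  0.0092  0.469 ] mm [   2.2    3.3 -140.7]
```

Call:
servo_tool:
  targets:
    - {"linear": [-0.009, 0.009, 0.1], "rotation": [0, 0, 0]}
    - {"linear": [0, 0, 0.11], "rotation": [0, 0, 0]}
    - {"linear": [0, 0, 0.11], "rotation": [0, 0, 0]}
    - {"linear": [0, 0, 0.09], "rotation": [0, 0, 0]}
    - {"linear": [0, 0, 0.059], "rotation": [0, 0, 0]}

```text
clock: 29.35
tcp_pos: [0.5584, 0.2553, 0.0386]
orientation: [-0.001, -0.104, 0.995, -0.0]
force: [0.1, -0.5, 0.4]
gripper_width: 1.002
grip_force: 0.0
```

Call:
servo_tool:
  targets:
    - {"linear": [0, 0, 0], "rotation": [0, 0, 0]}
    - {"linear": [0, 0, 0], "rotation": [0, 0, 0]}
    - {"linear": [0, 0, 0], "rotation": [0, 0, 0]}
    - {"linear": [0, 0, 0], "rotation": [0, 0, 0]}
    - {"linear": [0, 0, 0], "rotation": [0, 0, 0]}
  gripper: 1
  newtons: 30

```text
clock: 29.98
tcp_pos: [0.5598, 0.2559, 0.0416]
orientation: [0.001, -0.104, 0.995, 0.001]
force: [-1.2, -1.3, 6.6]
gripper_width: 0.538
grip_force: 30.8
```

Call:
servo_tool:
  targets:
    - {"linear": [0, 0, 0], "rotation": [0, 0, 0]}
    - {"linear": [0, 0, 0], "rotation": [0, 0, 0]}
    - {"linear": [0, 0, 0], "rotation": [0, 0, 0]}
    - {"linear": [0, 0, 0], "rotation": [0, 0, 0]}
    - {"linear": [0, 0, 0], "rotation": [0, 0, 0]}

```text
clock: 30.6
tcp_pos: [0.5597, 0.2558, 0.0415]
orientation: [0.001, -0.104, 0.995, 0.0]
force: [-1.0, -1.1, 6.5]
gripper_width: 0.534
grip_force: 30.8
```

Call:
servo_tool:
  targets:
    - {"linear": [0, 0, -0.03], "rotation": [0, 0, 0]}
    - {"linear": [0, 0, -0.08], "rotation": [0, 0, 0]}
    - {"linear": [0, 0, -0.11], "rotation": [0, 0, 0]}
    - {"linear": [0, 0, -0.12], "rotation": [0, 0, 0]}
    - {"linear": [0, 0, -0.12], "rotation": [0, 0, 0]}

```text
clock: 31.22
tcp_pos: [0.5588, 0.2555, 0.1798]
orientation: [0.0, -0.104, 0.995, 0.0]
force: [0.8, 0.3, -0.4]
gripper_width: 0.539
grip_force: 30.9
```

Call:
servo_tool:
  targets:
    - {"linear": [0, 0, 0], "rotation": [0, 0, 0.825]}
    - {"linear": [0, 0, 0], "rotation": [0, 0, 0.825]}
    - {"linear": [0, 0, 0], "rotation": [0, 0, 0.825]}
    - {"linear": [0, 0, 0], "rotation": [0, 0, 0.825]}
    - {"linear": [0, 0, 0], "rotation": [0, 0, 0.825]}

```text
clock: 31.85
tcp_pos: [0.5588, 0.2556, 0.1787]
orientation: [0.0, 0.255, 0.967, 0.0]
force: [-0.3, 0.1, -1.1]
gripper_width: 0.536
grip_force: 30.9
```

Call:
servo_tool:
  targets:
    - {"linear": [0, 0, 0], "rotation": [0, 0, 0.825]}
    - {"linear": [0, 0, 0], "rotation": [0, 0, 0.825]}
    - {"linear": [0, 0, 0], "rotation": [0, 0, 0.825]}
    - {"linear": [0, 0, 0], "rotation": [0, 0, 0.825]}
    - {"linear": [0, 0, 0], "rotation": [0, 0, 0.825]}

```text
clock: 32.48
tcp_pos: [0.5588, 0.2556, 0.1786]
orientation: [-0.0, 0.58, 0.815, 0.0]
force: [-0.7, -0.0, 0.2]
gripper_width: 0.537
grip_force: 30.9
```

Call:
servo_tool:
  targets:
    - {"linear": [-0.115, -0.0486, 0], "rotation": [0, 0, 0]}
    - {"linear": [-0.115, -0.0486, 0], "rotation": [0, 0, 0]}
    - {"linear": [-0.115, -0.0486, 0], "rotation": [0, 0, 0]}
    - {"linear": [-0.115, -0.0486, 0], "rotation": [0, 0, 0]}
    - {"linear": [-0.115, -0.0486, 0], "rotation": [0, 0, 0]}

```text
clock: 33.1
tcp_pos: [0.5473, 0.0675, 0.1787]
orientation: [0.0, 0.578, 0.816, 0.0]
force: [0.0, -0.6, -0.4]
gripper_width: 0.534
grip_force: 30.9
```

Call:
servo_tool:
  targets:
    - {"linear": [-0.115, -0.0486, 0], "rotation": [0, 0, 0]}
    - {"linear": [-0.115, -0.0486, 0], "rotation": [0, 0, 0]}
    - {"linear": [-0.115, -0.0486, 0], "rotation": [0, 0, 0]}
    - {"linear": [-0.115, -0.0486, 0], "rotation": [0, 0, 0]}
    - {"linear": [-0.115, -0.0486, 0], "rotation": [0, 0, 0]}

```text
clock: 33.72
tcp_pos: [0.536, -0.1194, 0.1787]
orientation: [0.0, 0.578, 0.816, 0.001]
force: [0.7, -1.1, -0.8]
gripper_width: 0.536
grip_force: 30.9
```

Call:
servo_tool:
  targets:
    - {"linear": [0, 0, 0], "rotation": [0, 0, 0]}
    - {"linear": [0, 0, 0], "rotation": [0, 0, 0]}
    - {"linear": [0, 0, 0], "rotation": [0, 0, 0]}
    - {"linear": [0, 0, 0], "rotation": [0, 0, 0]}
    - {"linear": [0, 0, 0], "rotation": [0, 0, 0]}

```text
clock: 34.35
tcp_pos: [0.5362, -0.1178, 0.1781]
orientation: [-0.0, 0.577, 0.817, 0.0]
force: [-0.6, -1.0, -0.6]
gripper_width: 0.533
grip_force: 30.9
```

```bash
python3 - <<'E'
from h import *
plan((.5356,-.1185,.0875),19.4)
a=read_camera("wrist")["color"]; cv2.imwrite("pics/w7.png",a[100:400,120:520])
E
```

```text
clock 34.35 at [ 0.5362 -0.1178  0.1781] yaw 19.5 rot units [ 0.    -0.     0.007] lin if turned first [-0.0014 -0.0028  0.3018] lin as is [-0.0014 -0.0028  0.3018] mm [ -0.6  -0.7 -90.6]
```

View pics/w7.png

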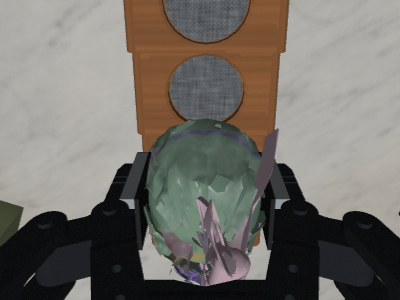

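The mint egg is held upright and centred at (205,190), and two recesses show above it at (206,90) and (205,5). I'll lower it onto step 3.

Call:
servo_tool:
  targets:
    - {"linear": [-0.0014, -0.0028, 0.08], "rotation": [0, 0, 0]}
    - {"linear": [0, 0, 0.09], "rotation": [0, 0, 0]}
    - {"linear": [0, 0, 0.07], "rotation": [0, 0, 0]}
    - {"linear": [0, 0, 0.04], "rotation": [0, 0, 0]}
    - {"linear": [0, 0, 0.022], "rotation": [0, 0, 0]}

```text
clock: 35.02
tcp_pos: [0.5355, -0.119, 0.0871]
orientation: [-0.0, 0.578, 0.816, -0.0]
force: [0.6, 0.4, 0.2]
gripper_width: 0.534
grip_force: 30.9
```

Call:
servo_tool:
  targets:
    - {"linear": [0, 0, 0.002], "rotation": [0, 0, 0]}
    - {"linear": [0, 0, 0.001], "rotation": [0, 0, 0]}
    - {"linear": [0, 0, 0.001], "rotation": [0, 0, 0]}
    - {"linear": [0, 0, 0], "rotation": [0, 0, 0]}
    - {"linear": [0, 0, 0], "rotation": [0, 0, 0]}

```text
clock: 35.65
tcp_pos: [0.5358, -0.119, 0.0866]
orientation: [0.0, 0.578, 0.816, 0.0]
force: [0.1, -0.2, 1.8]
gripper_width: 0.535
grip_force: 31.2
```

Call:
servo_tool:
  targets:
    - {"linear": [0, 0, 0.001], "rotation": [0, 0, 0]}
    - {"linear": [0, 0, 0], "rotation": [0, 0, 0]}
    - {"linear": [0, 0, 0], "rotation": [0, 0, 0]}
    - {"linear": [0, 0, 0], "rotation": [0, 0, 0]}
    - {"linear": [0, 0, 0], "rotation": [0, 0, 0]}
  gripper: 0.1

```text
clock: 36.28
tcp_pos: [0.5355, -0.119, 0.0859]
orientation: [0.0, 0.578, 0.816, -0.0]
force: [0.4, -0.6, 0.7]
gripper_width: 0.896
grip_force: 0.0
```

Call:
servo_tool:
  targets:
    - {"linear": [0, 0, -0.03], "rotation": [0, 0, 0]}
    - {"linear": [0, 0, -0.08], "rotation": [0, 0, 0]}
    - {"linear": [0, 0, -0.1], "rotation": [0, 0, 0]}
    - {"linear": [0, 0, -0.1], "rotation": [0, 0, 0]}
    - {"linear": [0, 0, -0.06], "rotation": [0, 0, 0]}

```text
clock: 36.9
tcp_pos: [0.5359, -0.1192, 0.1989]
orientation: [0.001, 0.578, 0.816, 0.001]
force: [-0.1, 0.9, -0.5]
gripper_width: 0.903
grip_force: 0.0
```

Call:
servo_tool:
  targets:
    - {"linear": [0.112, 0.062, 0], "rotation": [0, 0, 0]}
    - {"linear": [0.112, 0.062, 0], "rotation": [0, 0, 0]}
    - {"linear": [0.112, 0.062, 0], "rotation": [0, 0, 0]}
    - {"linear": [0.112, 0.062, 0], "rotation": [0, 0, 0]}
    - {"linear": [0.112, 0.062, 0], "rotation": [0, 0, 0]}

```text
clock: 37.52
tcp_pos: [0.5672, 0.0716, 0.1969]
orientation: [-0.0, 0.578, 0.816, -0.0]
force: [1.2, 0.0, 0.4]
gripper_width: 0.9
grip_force: 0.0
```

Call:
servo_tool:
  targets:
    - {"linear": [0.112, 0.062, 0], "rotation": [0, 0, 0]}
    - {"linear": [0.112, 0.062, 0], "rotation": [0, 0, 0]}
    - {"linear": [0.112, 0.062, 0], "rotation": [0, 0, 0]}
    - {"linear": [0.112, 0.062, 0], "rotation": [0, 0, 0]}
    - {"linear": [0.112, 0.062, 0], "rotation": [0, 0, 0]}

```text
clock: 38.15
tcp_pos: [0.5991, 0.261, 0.1968]
orientation: [-0.0, 0.578, 0.816, -0.0]
force: [1.3, 0.3, -0.5]
gripper_width: 0.902
grip_force: 0.0
```

Call:
servo_tool:
  targets:
    - {"linear": [0, 0, 0], "rotation": [0, 0, -0.825]}
    - {"linear": [0, 0, 0], "rotation": [0, 0, -0.825]}
    - {"linear": [0, 0, 0], "rotation": [0, 0, -0.825]}
    - {"linear": [0, 0, 0], "rotation": [0, 0, -0.825]}
    - {"linear": [0, 0, 0], "rotation": [0, 0, -0.825]}
  gripper: 0

```text
clock: 38.78
tcp_pos: [0.5989, 0.2597, 0.1967]
orientation: [-0.0, 0.251, 0.968, -0.0]
force: [0.4, -0.9, 0.4]
gripper_width: 0.998
grip_force: 0.0
```

Call:
servo_tool:
  targets:
    - {"linear": [0, 0, 0], "rotation": [0, 0, -0.825]}
    - {"linear": [0, 0, 0], "rotation": [0, 0, -0.825]}
    - {"linear": [0, 0, 0], "rotation": [0, 0, -0.825]}
    - {"linear": [0, 0, 0], "rotation": [0, 0, -0.825]}
    - {"linear": [0, 0, 0], "rotation": [0, 0, -0.825]}

```text
clock: 39.4
tcp_pos: [0.599, 0.2596, 0.1967]
orientation: [-0.0, -0.106, 0.994, -0.0]
force: [0.1, -0.5, -0.5]
gripper_width: 0.999
grip_force: 0.0
```

Call:
servo_tool:
  targets:
    - {"linear": [0, 0, 0], "rotation": [0, 0, 0]}
    - {"linear": [0, 0, 0], "rotation": [0, 0, 0]}
    - {"linear": [0, 0, 0], "rotation": [0, 0, 0]}
    - {"linear": [0, 0, 0], "rotation": [0, 0, 0]}
    - {"linear": [0, 0, 0], "rotation": [0, 0, 0]}

```text
clock: 40.02
tcp_pos: [0.5991, 0.2598, 0.1969]
orientation: [-0.0, -0.104, 0.995, -0.0]
force: [-0.3, 0.7, -1.2]
gripper_width: 1.0
grip_force: 0.0
```

```bash
python3 - <<'E'
from h import *
plan((.62,.27,.043),102)
p,R,s=state(); c=read_camera("wrist"); np.savez("w8.npz",p=p,Rt=R.as_matrix(),**c)
a=read_camera("scene")["color"]
cv2.imwrite("pics/w8.png",np.hstack([cv2.resize(c["color"][100:300,240:420],(540,600),interpolation=2),cv2.resize(a[180:280,310:395],(255,600),interpolation=2)]))
w=cloud(wcam(c,p,R.as_matrix())); np.save("w8c.npy",w)
T=down(102); q=w[100:330,240:420].reshape(-1,3)
for a0,b0 in [(.018,.03),(.03,.045),(.045,.06),(.06,.09)]:
    k=q[(q[:,2]>a0)&(q[:,2]<b0)&(q[:,0]>.57)&(q[:,0]<.68)&(abs(q[:,1]-.268)<.05)]; t=T.inv().apply(k-[.62,.27,0])*1000
    print(a0,len(k),np.percentile(t[:,:2],[3,50,97],axis=0).round(1).tolist())
E
```

```text
clock 40.02 at [0.5991 0.2598 0.1969] yaw 101.9 rot units [-0.    -0.    -0.009] lin if turned first [-0.0753  0.0188  0.513 ] lin as is [-0.0753  0.0189  0.513 ] mm [  20.9   10.2 -153.9]
0.018 314 [[-15.5, -21.5], [4.3, -4.8], [12.3, 19.9]]
0.03 507 [[-24.1, -15.2], [-0.0, -4.9], [9.3, 19.3]]
0.045 662 [[-20.5, -9.0], [-7.1, 5.6], [6.2, 17.1]]
0.06 492 [[-30.7, -1.9], [-10.2, 5.7], [15.7, 15.5]]
```

View pics/w8.png

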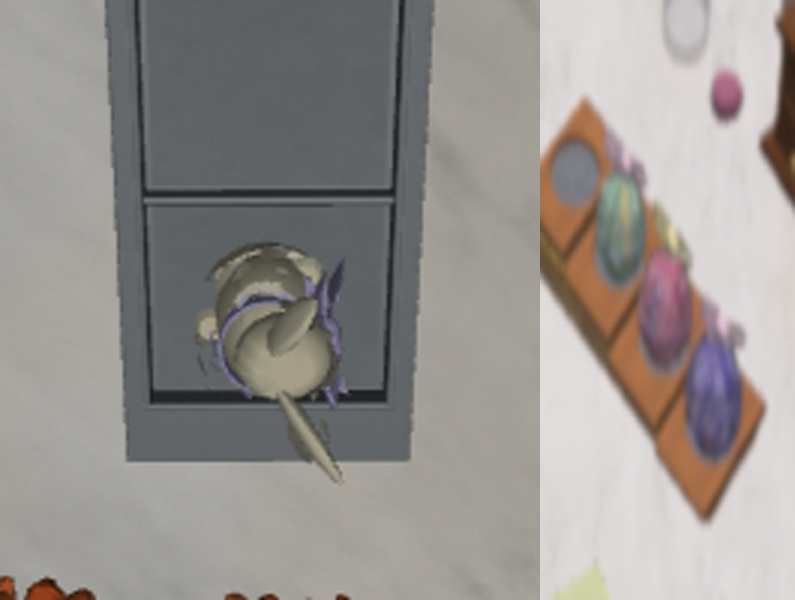

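All three eggs stand in their recesses on the right: violet (713,400), rose (665,305), mint (620,220), with the top one free at (575,172). The hare is on the left, its tail at (207,325) and ears at (295,325) and (315,440). I'll check its heading from the ear points.

```bash
python3 - <<'E'
from h import *
w=np.load("w8c.npy"); T=down(102); q=w[100:330,240:420].reshape(-1,3)
k=q[(q[:,2]>.063)&(q[:,2]<.09)&(q[:,0]>.57)&(q[:,0]<.68)&(abs(q[:,1]-.268)<.05)]
t=(T.inv().apply(k-[.62,.27,0])*1000)[:,:2].astype(np.float32)
vx=cv2.fitLine(t,cv2.DIST_HUBER,0,.01,.01).ravel(); print("ear line dir",vx.round(3)); r=cv2.minAreaRect(t); print(r,len(t))
E
```

```text
ear line dir [ 0.993 -0.115 -8.73   7.001]
((-11.959244728088379, 6.711507797241211), (38.040504455566406, 47.59147262573242), 56.442710876464844) 382
```

Call:
servo_tool:
  targets:
    - {"linear": [0, 0, 0], "rotation": [0, 0, -0.5]}
    - {"linear": [0, 0, 0], "rotation": [0, 0, 0]}
    - {"linear": [0, 0, 0], "rotation": [0, 0, 0]}
    - {"linear": [0, 0, 0], "rotation": [0, 0, 0]}
    - {"linear": [0, 0, 0], "rotation": [0, 0, 0]}

```text
clock: 40.75
tcp_pos: [0.5991, 0.2598, 0.1969]
orientation: [-0.0, -0.147, 0.989, -0.0]
force: [0.5, -0.2, 0.7]
gripper_width: 1.0
grip_force: 0.0
```

```bash
python3 - <<'E'
from h import *
plan((.6273,.2735,.043),107)
E
```

```text
clock 40.75 at [0.5991 0.2598 0.1969] yaw 106.9 rot units [-0.   -0.   -0.01] lin if turned first [-0.1033  0.0162  0.513 ] lin as is [-0.1033  0.0164  0.513 ] mm [  28.2   13.7 -153.9]
```

Call:
servo_tool:
  targets:
    - {"linear": [-0.1, 0.016, 0], "rotation": [0, 0, 0]}
    - {"linear": [-0.003, 0, 0.05], "rotation": [0, 0, 0]}
    - {"linear": [0, 0, 0.1], "rotation": [0, 0, 0]}
    - {"linear": [0, 0, 0.1], "rotation": [0, 0, 0]}
    - {"linear": [0, 0, 0.1], "rotation": [0, 0, 0]}

```text
clock: 41.38
tcp_pos: [0.6265, 0.2729, 0.0902]
orientation: [-0.0, -0.147, 0.989, -0.0]
force: [0.8, -0.6, -0.3]
gripper_width: 0.999
grip_force: 0.0
```

Call:
servo_tool:
  targets:
    - {"linear": [0, 0, 0.08], "rotation": [0, 0, 0]}
    - {"linear": [0, 0, 0.06], "rotation": [0, 0, 0]}
    - {"linear": [0, 0, 0.023], "rotation": [0, 0, 0]}
    - {"linear": [0, 0, 0], "rotation": [0, 0, 0]}
    - {"linear": [0, 0, 0], "rotation": [0, 0, 0]}

```text
clock: 42.0
tcp_pos: [0.6279, 0.2736, 0.0441]
orientation: [0.001, -0.147, 0.989, 0.0]
force: [0.1, 0.2, 0.6]
gripper_width: 0.999
grip_force: 0.0
```

Call:
servo_tool:
  targets:
    - {"linear": [0, 0, 0], "rotation": [0, 0, 0]}
    - {"linear": [0, 0, 0], "rotation": [0, 0, 0]}
    - {"linear": [0, 0, 0], "rotation": [0, 0, 0]}
    - {"linear": [0, 0, 0], "rotation": [0, 0, 0]}
    - {"linear": [0, 0, 0], "rotation": [0, 0, 0]}
  gripper: 1
  newtons: 30

```text
clock: 42.62
tcp_pos: [0.6282, 0.2727, 0.044]
orientation: [0.001, -0.147, 0.989, -0.0]
force: [-0.7, -2.5, 5.0]
gripper_width: 0.34
grip_force: 28.0
```

Call:
servo_tool:
  targets:
    - {"linear": [0, 0, 0], "rotation": [0, 0, 0]}
    - {"linear": [0, 0, 0], "rotation": [0, 0, 0]}
    - {"linear": [0, 0, 0], "rotation": [0, 0, 0]}
    - {"linear": [0, 0, 0], "rotation": [0, 0, 0]}
    - {"linear": [0, 0, 0], "rotation": [0, 0, 0]}

```text
clock: 43.25
tcp_pos: [0.6281, 0.2727, 0.044]
orientation: [0.001, -0.147, 0.989, -0.0]
force: [-0.2, -2.8, 4.9]
gripper_width: 0.334
grip_force: 28.0
```

Call:
servo_tool:
  targets:
    - {"linear": [0, 0, -0.03], "rotation": [0, 0, 0]}
    - {"linear": [0, 0, -0.08], "rotation": [0, 0, 0]}
    - {"linear": [0, 0, -0.12], "rotation": [0, 0, 0]}
    - {"linear": [0, 0, -0.14], "rotation": [0, 0, 0]}
    - {"linear": [0, 0, -0.14], "rotation": [0, 0, 0]}

```text
clock: 43.88
tcp_pos: [0.6268, 0.2735, 0.1974]
orientation: [-0.0, -0.147, 0.989, 0.0]
force: [-0.1, 0.7, -1.6]
gripper_width: 0.294
grip_force: 29.7
```

Call:
servo_tool:
  targets:
    - {"linear": [0, 0, 0], "rotation": [0, 0, 0.875]}
    - {"linear": [0, 0, 0], "rotation": [0, 0, 0.875]}
    - {"linear": [0, 0, 0], "rotation": [0, 0, 0.875]}
    - {"linear": [0, 0, 0], "rotation": [0, 0, 0.875]}
    - {"linear": [0, 0, 0], "rotation": [0, 0, 0.875]}

```text
clock: 44.5
tcp_pos: [0.6269, 0.2736, 0.1961]
orientation: [-0.0, 0.234, 0.972, 0.0]
force: [-0.2, -0.1, -0.5]
gripper_width: 0.298
grip_force: 29.7
```

Call:
servo_tool:
  targets:
    - {"linear": [0, 0, 0], "rotation": [0, 0, 0.875]}
    - {"linear": [0, 0, 0], "rotation": [0, 0, 0.875]}
    - {"linear": [0, 0, 0], "rotation": [0, 0, 0.875]}
    - {"linear": [0, 0, 0], "rotation": [0, 0, 0.875]}
    - {"linear": [0, 0, 0], "rotation": [0, 0, 0.875]}

```text
clock: 45.12
tcp_pos: [0.6268, 0.2737, 0.1961]
orientation: [-0.0, 0.58, 0.815, -0.0]
force: [-1.1, -0.0, -1.1]
gripper_width: 0.297
grip_force: 29.7
```

Call:
servo_tool:
  targets:
    - {"linear": [-0.09, -0.072, 0], "rotation": [0, 0, 0]}
    - {"linear": [-0.09, -0.072, 0], "rotation": [0, 0, 0]}
    - {"linear": [-0.09, -0.072, 0], "rotation": [0, 0, 0]}
    - {"linear": [-0.09, -0.072, 0], "rotation": [0, 0, 0]}
    - {"linear": [-0.09, -0.072, 0], "rotation": [0, 0, 0]}

```text
clock: 45.75
tcp_pos: [0.5696, 0.1094, 0.1962]
orientation: [-0.0, 0.578, 0.816, 0.0]
force: [-0.7, 0.2, -1.6]
gripper_width: 0.299
grip_force: 29.8
```

Call:
servo_tool:
  targets:
    - {"linear": [-0.09, -0.072, 0], "rotation": [0, 0, 0]}
    - {"linear": [-0.09, -0.072, 0], "rotation": [0, 0, 0]}
    - {"linear": [-0.09, -0.072, 0], "rotation": [0, 0, 0]}
    - {"linear": [-0.09, -0.072, 0], "rotation": [0, 0, 0]}
    - {"linear": [-0.09, -0.072, 0], "rotation": [0, 0, 0]}

```text
clock: 46.38
tcp_pos: [0.5128, -0.0539, 0.1963]
orientation: [-0.0, 0.578, 0.816, 0.0]
force: [0.4, -0.7, -1.3]
gripper_width: 0.297
grip_force: 29.8
```

Call:
servo_tool:
  targets:
    - {"linear": [0, 0, 0], "rotation": [0, 0, 0]}
    - {"linear": [0, 0, 0], "rotation": [0, 0, 0]}
    - {"linear": [0, 0, 0], "rotation": [0, 0, 0]}
    - {"linear": [0, 0, 0], "rotation": [0, 0, 0]}
    - {"linear": [0, 0, 0], "rotation": [0, 0, 0]}

```text
clock: 47.0
tcp_pos: [0.5135, -0.0527, 0.1959]
orientation: [-0.0, 0.577, 0.816, -0.0]
force: [0.4, -0.4, -1.3]
gripper_width: 0.297
grip_force: 29.8
```

```bash
python3 - <<'E'
from h import *
plan((.5127,-.0545,.107),19.4)
a=read_camera("wrist")["color"];b=read_camera("scene")["color"]
cv2.imwrite("pics/w9.png",np.hstack([a[100:400,120:520],cv2.resize(b[130:280,270:410],(280,300),interpolation=2)]))
E
```

```text
clock 47.00 at [ 0.5135 -0.0527  0.1959] yaw 19.5 rot units [-0.002  0.001  0.007] lin if turned first [-0.0047 -0.0044  0.2965] lin as is [-0.0047 -0.0043  0.2965] mm [ -0.8  -1.8 -88.9]
```

View pics/w9.png

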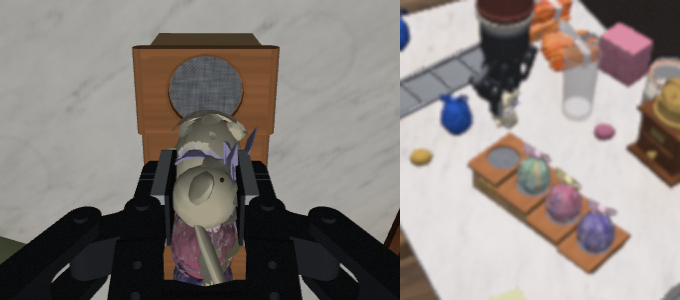

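The hare is held by the body at (208,150), and the three eggs still stand on the right. The grip narrowed slightly during the lift, so I'll check for tilt with the wrist depth in tool axes, against the same profile in the tray.

```bash
python3 - <<'E'
from h import *
def prof(c,u0,u1,off=0):
    T=c["tool_from_camera"]; I=np.eye(3)
    d=dict(c,R=T[:3,:3].T,t=-T[:3,:3].T@T[:3,3]); w=cloud(d)*1000; return w
c=read_camera("wrist"); w=prof(c,0,0); np.savez("w9.npz",**c)
m=(abs(w[...,1])<13)&(c["z_map"]>0)
for z0 in range(-36,46,6):
    k=w[m&(w[...,2]>=z0)&(w[...,2]<z0+6)&(w[...,0]>-40)&(w[...,0]<60)]
    if len(k): print("held",z0,len(k),np.percentile(k[:,0],[2,50,90,98]).round(1),np.percentile(k[:,1],[5,95]).round(1))
o=dict(np.load("w8.npz")); W=np.load("w8c.npy"); t=down(107).inv().apply((W-[.6275,.2732,.044]).reshape(-1,3)).reshape(W.shape)*1000
m=(abs(t[...,1])<13)
for z0 in range(-36,46,6):
    k=t[m&(t[...,2]>=z0)&(t[...,2]<z0+6)&(t[...,0]>-40)&(t[...,0]<30)]
    if len(k): print("tray",z0,len(k),np.percentile(k[:,0],[2,50,90,98]).round(1),np.percentile(k[:,1],[5,95]).round(1))
E
```

```text
held -36 132 [18.1 23.3 25.2 25.9] [0.7 3.1]
held -30 569 [-22.5 -14.5  22.8  24.9] [-1.6  6.8]
held -24 824 [-22.3 -11.7  14.3  20.8] [-12.7   5.9]
held -18 1369 [-18.7  -1.5   4.4  11.6] [-12.1   7.2]
held -12 1310 [-9.4  3.4  8.2 13.7] [-12.1  12.2]
held -6 824 [-8.7  9.7 14.4 19.5] [-12.1  12.1]
held 0 530 [ 3.4 11.9 17.  18.7] [-12.1  12.6]
held 6 759 [ 1.3 12.4 15.7 16.8] [-12.1   4.2]
held 12 404 [ 3.9 14.2 17.5 18.7] [-11.7   8.4]
held 18 430 [ 7.8 15.6 20.3 21. ] [-10.5  11.1]
held 24 417 [ 7.9 16.8 21.3 21.8] [-11.   11.9]
held 30 332 [ 8.7 16.2 20.9 21.4] [-11.6  12.1]
held 36 145 [12.8 16.8 20.2 20.7] [-11.4  12.3]
held 42 24 [11.  13.3 14.2 14.6] [-11.   -2.9]
tray -36 73 [-25.3  18.   23.7  24.9] [ 6.9 12.5]
tray -30 158 [-23.2 -13.6  20.7  22.9] [3.  9.7]
tray -24 150 [-21.7 -10.6  14.4  19.4] [-0.2  6.6]
tray -18 402 [-13.5  -1.2   4.4   9.9] [-7.2  9.7]
tray -12 194 [-10.5   4.    8.5  13.7] [-10.8  12.7]
tray -6 79 [-14.1   8.8  14.3  16.2] [-10.3  12.6]
tray 0 190 [-16.4  10.1  14.7  16.7] [-12.6  10.3]
tray 6 72 [-11.7  13.9  16.1  16.5] [-12.2   3.5]
tray 12 109 [ 7.9 14.3 17.7 19. ] [-12.3   6.9]
tray 18 83 [ 9.3 15.7 20.2 21.2] [-11.6   8.2]
tray 24 136 [-39.5  13.8  20.5  20.9] [-12.3  11. ]
tray 30 202 [-39.2 -33.   17.7  20.3] [-11.6  12.4]
tray 36 405 [12.6 23.  28.6 29.7] [-11.5  12. ]
```

The held profile matches the tray profile, so the hare is upright with its foot about 42 mm below the TCP. Lowering.

Call:
servo_tool:
  targets:
    - {"linear": [-0.005, -0.004, 0.08], "rotation": [0, 0, 0]}
    - {"linear": [0, 0, 0.09], "rotation": [0, 0, 0]}
    - {"linear": [0, 0, 0.07], "rotation": [0, 0, 0]}
    - {"linear": [0, 0, 0.03], "rotation": [0, 0, 0]}
    - {"linear": [0, 0, 0.018], "rotation": [0, 0, 0]}

```text
clock: 47.78
tcp_pos: [0.5129, -0.055, 0.1096]
orientation: [0.0, 0.578, 0.816, -0.0]
force: [0.2, 0.1, -1.5]
gripper_width: 0.292
grip_force: 29.8
```

Call:
servo_tool:
  targets:
    - {"linear": [0, 0, 0.004], "rotation": [0, 0, 0]}
    - {"linear": [0, 0, 0], "rotation": [0, 0, 0]}
    - {"linear": [0, 0, 0], "rotation": [0, 0, 0]}
    - {"linear": [0, 0, 0], "rotation": [0, 0, 0]}
    - {"linear": [0, 0, 0], "rotation": [0, 0, 0]}

```text
clock: 48.4
tcp_pos: [0.513, -0.0549, 0.1087]
orientation: [0.0, 0.578, 0.816, 0.0]
force: [0.3, 0.7, -0.9]
gripper_width: 0.296
grip_force: 29.9
```

Call:
servo_tool:
  targets:
    - {"linear": [0, 0, 0.003], "rotation": [0, 0, 0]}
    - {"linear": [0, 0, 0], "rotation": [0, 0, 0]}
    - {"linear": [0, 0, 0], "rotation": [0, 0, 0]}
    - {"linear": [0, 0, 0], "rotation": [0, 0, 0]}
    - {"linear": [0, 0, 0], "rotation": [0, 0, 0]}

```text
clock: 49.02
tcp_pos: [0.5132, -0.055, 0.1083]
orientation: [0.0, 0.578, 0.816, 0.0]
force: [-2.6, 0.4, 8.3]
gripper_width: 0.3
grip_force: 31.4
```

Call:
servo_tool:
  targets:
    - {"linear": [0, 0, 0], "rotation": [0, 0, 0]}
    - {"linear": [0, 0, 0], "rotation": [0, 0, 0]}
    - {"linear": [0, 0, 0], "rotation": [0, 0, 0]}
    - {"linear": [0, 0, 0], "rotation": [0, 0, 0]}
    - {"linear": [0, 0, 0], "rotation": [0, 0, 0]}
  gripper: 0.1

```text
clock: 49.65
tcp_pos: [0.5127, -0.0549, 0.1075]
orientation: [-0.0, 0.578, 0.816, -0.0]
force: [0.6, 0.3, 0.7]
gripper_width: 0.897
grip_force: 0.0
```

Call:
servo_tool:
  targets:
    - {"linear": [0, 0, -0.03], "rotation": [0, 0, 0]}
    - {"linear": [0, 0, -0.06], "rotation": [0, 0, 0]}
    - {"linear": [0, 0, -0.1], "rotation": [0, 0, 0]}
    - {"linear": [0, 0, -0.1], "rotation": [0, 0, 0]}
    - {"linear": [0, 0, -0.06], "rotation": [0, 0, 0]}

```text
clock: 50.28
tcp_pos: [0.5134, -0.0551, 0.215]
orientation: [0.001, 0.578, 0.816, 0.001]
force: [0.8, 1.1, 0.4]
gripper_width: 0.899
grip_force: 0.0
```

Call:
servo_tool:
  targets:
    - {"linear": [0.15, 0, 0], "rotation": [0, 0, 0]}
    - {"linear": [0.15, 0, 0], "rotation": [0, 0, 0]}
    - {"linear": [0.15, 0, 0], "rotation": [0, 0, 0]}
    - {"linear": [0.15, 0, 0], "rotation": [0, 0, 0]}
    - {"linear": [0.1, 0, 0], "rotation": [0, 0, 0]}

```text
clock: 50.9
tcp_pos: [0.442, 0.1451, 0.213]
orientation: [-0.0, 0.577, 0.817, 0.0]
force: [0.6, 0.2, 0.1]
gripper_width: 0.904
grip_force: 0.0
```

Call:
servo_tool:
  targets:
    - {"linear": [0, 0, 0], "rotation": [0, 0, 0]}
    - {"linear": [0, 0, 0], "rotation": [0, 0, 0]}
    - {"linear": [0, 0, 0], "rotation": [0, 0, 0]}
    - {"linear": [0, 0, 0], "rotation": [0, 0, 0]}
    - {"linear": [0, 0, 0], "rotation": [0, 0, 0]}

```text
clock: 51.52
tcp_pos: [0.443, 0.1427, 0.2125]
orientation: [-0.0, 0.578, 0.816, -0.0]
force: [-0.3, -1.0, -0.9]
gripper_width: 0.9
grip_force: 0.0
```

```bash
python3 - <<'E'
from h import *
a=read_camera("top")["color"];b=read_camera("scene")["color"]
cv2.imwrite("pics/f.png",np.hstack([cv2.resize(a[130:280,270:430],(400,375),interpolation=2),cv2.resize(b[180:280,290:395],(394,375),interpolation=2)]))
E
```

```text
(no output)
```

View pics/f.png

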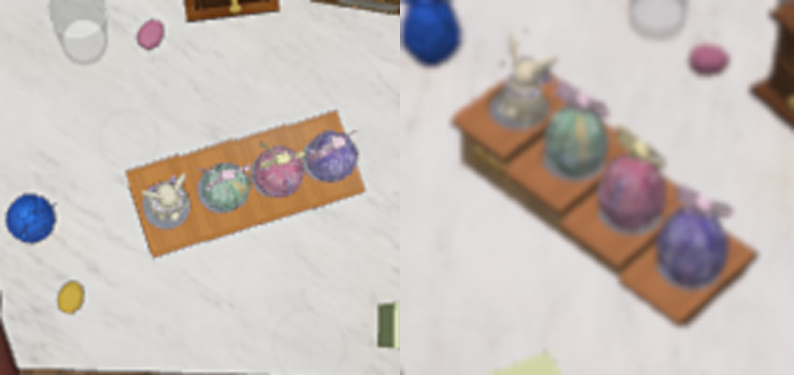

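All four pieces stand upright in their recesses. From lowest to top they are violet (332,156), rose (279,171), mint (224,188) and hare (166,203). The glass and both foil eggs are where they were, and so is the part of the soap carton in view.

```bash
python3 -c "
from h import *
print(hand_in())"
```

```text
the job is handed in; nothing more can be done
None
```

The job is handed in: violet, rose, mint and the hare stand upright on steps one to four, set down one by one, finished at about 52 s of the 109 s allowed.

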